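# Put the hand stamps away from the drying rail

## Task

The prints are done, so put all the hand stamps away: take every stamp hanging on the drying rail off its barbed hook (raise it, tilt it and back it out over the barb), lift it over the lip of the storage tray and stand it upright on the tray's floor, and do the same with the stamp left standing on the table. Leave the ink jar, the pencil mug and the ink bottle where they are.

Things in the scene. Friction and masses are not known exactly. Their poses are not given: they have to be found in the camera images.
- stamp1: Wooden hand stamp: base 52 x 52 x 24 mm; from its middle rises a flat handle 16 mm thick in x: z 24-54 solid, 44 mm wide in y; z 54-90 an eye open through along x, 28 mm wide, 36 high, between 8 mm cheeks; z 90-140 a solid grip 36 mm wide. Origin: centre of underside, z up. 0.2 kg, heavy base. May be absent; else hangs by its eye on the hook at rail y = -126 mm, underside at 49 mm, axes about the rail's.
- stamp2: A stamp of the same shape as stamp1, hanging on the hook at rail y = -42 mm; may be absent.
- stamp3: A stamp of the same shape as stamp1, hanging on the hook at rail y = 42 mm; may be absent.
- stamp4: A stamp of the same shape as stamp1, hanging on the hook at rail y = 126 mm; may be absent.
- stamp5: A stamp of the same shape as stamp1, standing upright on the table between the robot and rail or tray, turned up to 0.7 rad; always present.
- rail: Drying rail, fixed: a 12 mm square steel bar 340 mm long in y, its axis at x = -31, z = 135 mm, a post at each end (y = -166, 166), nothing above 173 mm. Origin: on the table, z up. Four barbed hooks of 8 mm round steel point to its +x (away from the robot) at y = -126, -42, 42, 126; hanging handles are at x = -3 to 3 mm. Rail and tray may change sides of the table.
- hook_bend (a point): Of the hook at rail y = -126 mm (all four are alike): end of the level part, on its centre line, at rail x = 19, z = 135 mm. A stamp hangs with the top edge of its eye on the level part (top at z = 139 mm). From here the hook slants up and out at 52 degrees to hook_tip.
- hook_tip (a point): Tip of that same hook, rail x = 43.6, z = 166.5 mm; a barb of 6 mm round steel runs from it back to x = 34, z = 169.6. An upright eye cannot pass it. Raise the stamp till the level part is mid-height in the eye, tilt it 32 degrees (handle top towards the bar, underside to +x), move it out along the slant: about 5 mm clear on both sides of hook and barb.
- tray: The storage tray, fixed: a plywood tray 102 mm (x) by 406 mm (y) outside, 86 x 390 mm inside, with a lip 50 mm high all round (8 mm thick) and its inner floor 10 mm above the table; empty at the start. Origin: on the table under its centre, z up, y along its length.
- ink_jar: A closed ink jar, 48 mm across and 55 mm high, standing beyond rail and tray; origin at the centre of its underside. A bystander.
- pencil_mug: A blue mug with pencils, 76 mm across, 90 mm high (pencils to 160 mm), beyond the task's things; origin at the centre of its underside. A bystander.
- ink_bottle: A closed ink bottle, 50 mm across, 90 mm high, beyond the task's things; origin at the centre of its underside. A bystander.
Mind the look-alikes: they are no part of the job. What is shaped like the stamp3 but blue or pink is not meant.

How it is judged:
By the outcome, as a careful person would: the job done as asked, in the order asked, and still so for the second after the job is handed in, with the robot touching nothing.
Of stamp1, stamp2, stamp3, stamp4 only 3 to 4 are there at a start; the rules pass over those that are not, and their reading is None.
At some moment in a run one of stamp5 may be knocked a few centimetres aside while the robot is not near it.
It also fails if it takes over 210 s, if anything falls off the work surface, if the arm or the gripper's body presses on something with over 40 N, if the wrist force passes 120 N, or if a joint passes its speed limit or range.

## Robot

A 6-joint arm with a two-finger parallel gripper is mounted at the origin on the work surface. World frame = base frame: x ahead of the robot, y to its left, z up, the work surface at z = 0. Lengths are in m, angles in degrees, forces in N, time in s.
With the tool pointing down it reaches from about 0.25 to 0.725 m from the base axis. Payload 9.7 kg.
Tool frame: the origin (TCP) lies at the very end of the fingers, on their centre line; the grasp point (between the pads) lies 19 mm behind it (bot.pinch_z is the distance from the TCP to the grasp point, in m); x points along the fingers, z is the direction in which the jaws open and shut, and the axes are right-handed (so a half turn about x gives the same grasp; the last joint's range is limited). The gripper opens to 85 mm and grips with 20 to 120 N. Pads are 22 mm wide; open, the fingers measure 114 mm over their backs; the gripper's body (76 mm by 85 mm) begins 54 mm behind the grasp point. The pads swing forward as they close: fully open they stand 13 mm farther back than shut.
Start: joints at [66.807, 4.979, 10.078, 95.1, 0, 90], TCP at [0.217, 0.506, 0.204] pointing down, gripper open.
Joint ranges: [-179.16, 179.16], [-48.56, 103.87], [-65.8, 70.77], [-126.05, 130.52], [-82.76, 87.17], [-180, 180]. Speed limits (degrees/s): [127.2, 127.2, 147.25, 180, 180, 180].

## Interface

Orientations are given as [roll, pitch, yaw] about the fixed x, y, z axes, in that order (R = Rz(yaw) Ry(pitch) Rx(roll)).
In Python, from workcell import bot gives the robot as it stands.
- The arm moves only by the tool play_rows, never from a script. Its argument "rows" is a list of rows, each a list of 3 entries, a list of its own where there are three numbers: the shift along the tool's x, y, z in cm, then the turn about the tool's x in degrees, then the finger opening in cm, from 0 to 8.54. A call has 1 to 12 rows; each row is the pose to reach, as a shift and turn from the pose commanded when the call began, along the tool's axes at that moment; what a row does not reach only later rows make up. A row lasts 1/12 s, in which the tool goes at most 41.7 mm and 7.16 degrees, less where a joint would pass 70% of its speed; a pose out of reach is approached as far as the arm can. A call with a gripper value outside its range is refused whole. The fingers move at their own pace and stop on an object; "squeeze" is the grip in N (left out, the last holds). Time passes only in rows, so rows that repeat a pose let the fingers close. It gives the time, the measured TCP pose, the force and the opening at its end, in the units of the state.
- bot.get_obs(): the state, without advancing time (a new reading comes with each control period).
- bot.camera(name): name is "scene" or "top" or "wrist"; returns (picture, depth): 420x560x3 uint8, blue, green, red; 420x560 float32, m along the optical axis (not along the pixel's ray), 0 where there is no reading.
- bot.camera_model(name): a dict with "fx", "fy", "cx", "cy" (pixels), "k1" (the pictures are not rectified: a ray, as slopes to the right and down, at radius r is drawn at 1 + k1 r^2 times it, then the intrinsics apply), "origin" and "attitude" of the camera in the world; the wrist camera has in their place "mount" (4x4, takes a point from camera to tool coordinates, whose origin is the TCP and whose axes are the tool frame's). Camera axes: x right, y down, z forward; pixel columns grow to the right and rows downward; lengths in m; the calibration is good to about 2 mm. A picture is of the moment at which its call begins: read the wrist's pose just before it. camera_model takes no time and is no camera call.
- bot.job_done(): hands the job in, once; it reports no verdict.
The state is a dict: "time": time; "q": joint angles; "qd": joint speeds; "joint_efforts": joint torques, N m; "ee_pos": TCP position; "tcp_rot": TCP orientation; "wrist_force": force on the tool from outside, world axes, zero at the start; "torque": the same for the moment, N m; "opening": finger opening in m.
Only numpy, scipy, OpenCV 4.12 (cv2) and the standard library are available. Lean on these libraries where they do the work, as an engineer would, in place of code of your own. Each camera call takes 0.05 s, during which the arm holds its last target.

## Working session

There is one attempt and no reset: what is moved stays moved. The work goes in short steps, Python scripts to look and compute and a tool call to move; the robot and the scene stay as the last step left them, time stands still between calls to the robot, and variables do not carry over. Pictures are saved under pics/ and viewed, and the job is handed in when it is done.

Besides the shell and the picture viewer there is one more tool, called after "Emit:" as name([rows], argument=value, ...), one row to a line, values as JSON. play_rows: Moves the arm, as the interface text tells. Its arguments: {"type":"object","properties":{"rows":{"type":"array"},"squeeze":{"type":"number"}},"required":["rows"]}

I'll start by looking at the scene.

```bash
ls; mkdir -p pics
cat > h.py <<'E'
import numpy as np, cv2
from scipy.spatial.transform import Rotation as Ro
from workcell import bot
def cam(name):
    o=bot.get_obs(); p,d=bot.camera(name); m=bot.camera_model(name)
    return p,d,m,o
E
python3 - <<'E'
from h import *
o=bot.get_obs(); print(o); print(bot.pinch_z)
for n in("scene","top","wrist"):
    p,d,m,o=cam(n); cv2.imwrite(f"pics/{n}0.png",p); np.savez(f"{n}0.npz",p=p,d=d); print(n,m)
E
```

```text
pics
{'time': 0.0, 'q': array([6.68066490e+01, 5.01018234e+00, 1.00341564e+01, 9.50996199e+01,
       9.03398646e-04, 9.00000891e+01]), 'qd': array([-0.016695  , -0.0606306 , -0.0116445 ,  0.07395454, -0.01547456,
        0.09602706]), 'joint_efforts': array([ 2.38837119e-04, -5.20383918e+01,  4.64801002e+01,  1.64500420e-02,
       -7.55460292e-05, -9.87996202e-06]), 'ee_pos': array([0.21649892, 0.50530426, 0.20318923]), 'tcp_rot': array([ 179.31586935,   89.92434867, -113.87757125]), 'wrist_force': array([ 1.17475451,  0.28617407, -0.40991264]), 'torque': array([-0.01643998, -0.01563906,  0.0254905 ]), 'opening': 0.08563532117667133}
0.0187
scene {'fx': 419.14194493279695, 'fy': 419.14194493279695, 'cx': 283.62201308076226, 'cy': 213.61600552241543, 'k1': -0.03842220775440646, 'origin': array([ 1.4138511 , -0.25798811,  0.70122911]), 'attitude': array([-122.24683734,    1.33934561,   67.90535095])}
top {'fx': 405.0116117434256, 'fy': 405.0116117434256, 'cx': 275.1232008680245, 'cy': 210.29378622472774, 'k1': -0.0895188877005313, 'origin': array([0.48724399, 0.04754821, 1.10994501]), 'attitude': array([-174.68003887,    0.99784396,  -90.68729937])}
wrist {'fx': 315.84150190986634, 'fy': 315.84150190986634, 'cx': 278.0663567033121, 'cy': 211.93779550798217, 'k1': 0.010217655822607807, 'mount': array([[ 2.31153784e-04, -3.25491541e-01,  9.45544924e-01,
        -1.69647312e-01],
       [ 1.99293727e-04, -9.45544915e-01, -3.25491587e-01,
         8.50252311e-02],
       [ 9.99999953e-01,  2.63679784e-04, -1.53697863e-04,
        -1.74315891e-04],
       [ 0.00000000e+00,  0.00000000e+00,  0.00000000e+00,
         1.00000000e+00]])}
```

View pics/scene0.png

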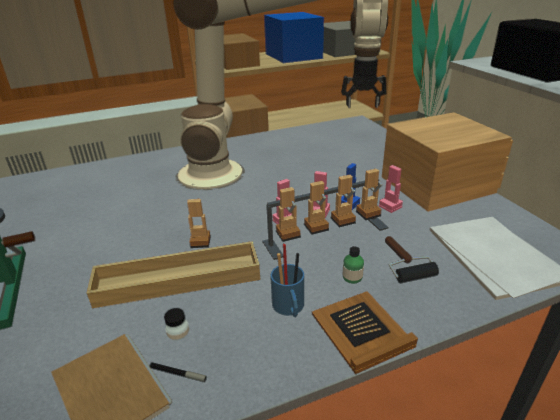

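View pics/top0.png

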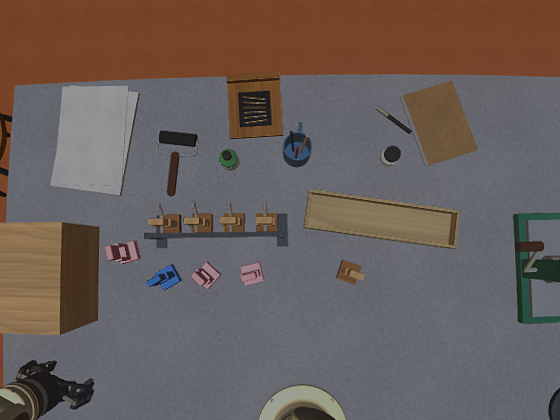

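View pics/wrist0.png

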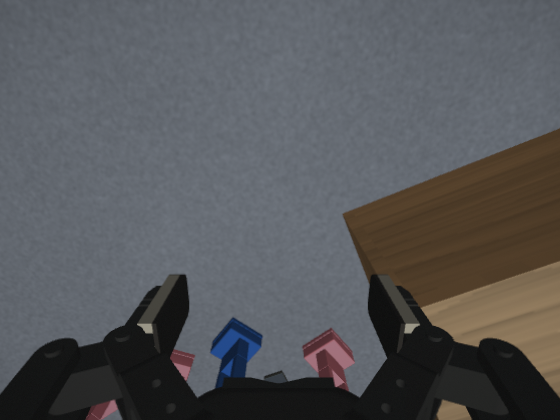

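All four rail stamps are hanging (top view px ~(163,222), (197,221), (232,221), (266,221)). The rail runs at row ~237. The tray is at (305–460, 190–248) and is slightly turned. Stamp5 is at (350,271), and the blue and pink look-alikes stand on the robot's side of the rail. Next I'll measure poses from depth.

```bash
cat >> h.py <<'E'
def campose(m,o):
    if "mount" in m:
        T=np.eye(4);T[:3,:3]=Ro.from_euler("xyz",o["tcp_rot"],degrees=True).as_matrix();T[:3,3]=o["ee_pos"]
        return T@m["mount"]
    T=np.eye(4);T[:3,:3]=Ro.from_euler("xyz",m["attitude"],degrees=True).as_matrix();T[:3,3]=m["origin"];return T
def rays(m,uv):
    K=np.array([[m["fx"],0,m["cx"]],[0,m["fy"],m["cy"]],[0,0,1]]);D=np.array([m["k1"],0,0,0.])
    return cv2.undistortPoints(np.asarray(uv,float).reshape(-1,1,2),K,D).reshape(-1,2)
def cloud(p,d,m,o):
    h,w=d.shape;u,v=np.meshgrid(np.arange(w),np.arange(h))
    xy=rays(m,np.stack([u,v],-1)).reshape(h,w,2)
    P=np.dstack([xy*d[...,None],d]);T=campose(m,o)
    W=P@T[:3,:3].T+T[:3,3];W[d<=0]=np.nan;return W
def project(m,o,X):
    T=np.linalg.inv(campose(m,o));X=np.atleast_2d(X)@T[:3,:3].T+T[:3,3]
    K=np.array([[m["fx"],0,m["cx"]],[0,m["fy"],m["cy"]],[0,0,1]]);D=np.array([m["k1"],0,0,0.])
    return cv2.projectPoints(X,np.zeros(3),np.zeros(3),K,D)[0].reshape(-1,2)
E
python3 - <<'E'
from h import *
o=bot.get_obs();R=Ro.from_euler("xyz",o["tcp_rot"],degrees=True).as_matrix();print(R.round(3))
z=np.load("top0.npz");m=bot.camera_model("top");p,d=z["p"],z["d"];W=cloud(p,d,m,o)
np.save("topW.npy",W)
print("table z", [W[r,c].round(4).tolist() for r,c in((330,200),(150,350),(300,450),(290,330),(140,60))])
def reg(x0,y0,x1,y1,zlo,zhi):
    S=W[y0:y1,x0:x1].reshape(-1,3);S=S[np.isfinite(S).all(1)];return S[(S[:,2]>zlo)&(S[:,2]<zhi)]
# rail bar
S=reg(140,225,292,250,.125,.15);print("bar n",len(S),np.percentile(S,[0,5,50,95,100],axis=0).round(3).tolist())
for n,b in dict(s1=(255,200,285,235),s2=(220,200,247,235),s3=(184,200,214,235),s4=(146,200,181,235)).items():
    S=reg(*b,.178,.21);print(n,len(S),S.mean(0).round(4) if len(S) else 0, np.ptp(S,axis=0).round(3) if len(S) else 0)
S=reg(330,255,372,290,.13,.15);print("s5 top",len(S),S.mean(0).round(4),cv2.minAreaRect((S[:,:2]*1000).astype(np.float32)))
S=reg(330,255,372,290,.012,.035);print("s5 base",len(S),S.mean(0).round(4),cv2.minAreaRect((S[:,:2]*1000).astype(np.float32)))
S=reg(300,180,468,255,.04,.06);r=cv2.minAreaRect((S[:,:2]*1000).astype(np.float32));print("tray lip",len(S),S[:,2].mean(),r)
S=reg(300,180,468,255,.005,.02);r=cv2.minAreaRect((S[:,:2]*1000).astype(np.float32));print("tray floor",len(S),S[:,2].mean(),r)
for n,b in dict(jar=(378,143,404,167),mug=(280,128,314,167),bottle=(216,146,242,172)).items():
    S=reg(*b,.03,.2);print(n,S.mean(0).round(3),S[:,2].max())
for n,b in dict(pink1=(236,258,266,288),pink2=(188,258,222,290),blue=(144,258,184,294),pink3=(102,236,144,266)).items():
    S=reg(*b,.01,.2);print(n,S.min(0).round(3),S.max(0).round(3))
x=p[175:300,135:475];cv2.imwrite("pics/topcrop.png",cv2.resize(x,(800,294),interpolation=cv2.INTER_CUBIC))
E
```

```text
[[-0.    -0.919  0.394]
 [-0.001  0.394  0.919]
 [-1.     0.    -0.001]]
table z [[0.2671, 0.2735, 0.0007], [0.7569, -0.1455, 0.0016], [0.3382, -0.4089, 0.0024], [0.3718, -0.0806, -0.0005], [0.8005, 0.6807, 0.016]]
bar n 844 [[0.514, 0.043, 0.125], [0.516, 0.06, 0.137], [0.522, 0.213, 0.142], [0.541, 0.365, 0.145], [0.546, 0.383, 0.149]]
s1 111 [0.5513 0.0869 0.1898] [0.014 0.034 0.013]
s2 113 [0.5523 0.1708 0.1897] [0.014 0.036 0.016]
s3 123 [0.5523 0.255  0.1889] [0.016 0.035 0.014]
s4 112 [0.5506 0.3388 0.1894] [0.017 0.034 0.013]
s5 top 110 [ 0.4226 -0.1271  0.1404] ((422.3710632324219, -128.02566528320312), (36.798545837402344, 15.793428421020508), 70.66741943359375)
s5 base 269 [ 0.4222 -0.1259  0.0251] ((422.3186950683594, -128.13470458984375), (52.558197021484375, 52.034698486328125), 70.8661117553711)
tray lip 1285 0.05044138283304416 ((560.3538208007812, -218.6250457763672), (405.2167663574219, 103.50482940673828), 81.17243957519531)
tray floor 4749 0.011197295272147608 ((568.9660034179688, -234.73394775390625), (465.0614013671875, 204.9720001220703), 88.99504852294922)
jar [ 0.733 -0.247  0.053] 0.06241471151011413
mug [0.749 0.005 0.08 ] 0.16506849635528476
bottle [0.723 0.185 0.068] 0.09603599212387404
pink1 [0.39  0.1   0.011] [0.45  0.158 0.145]
pink2 [0.383 0.215 0.01 ] [0.449 0.266 0.145]
blue [0.379 0.326 0.01 ] [0.447 0.391 0.144]
pink3 [0.45  0.439 0.01 ] [0.513 0.489 0.146]
```

View pics/topcrop.png

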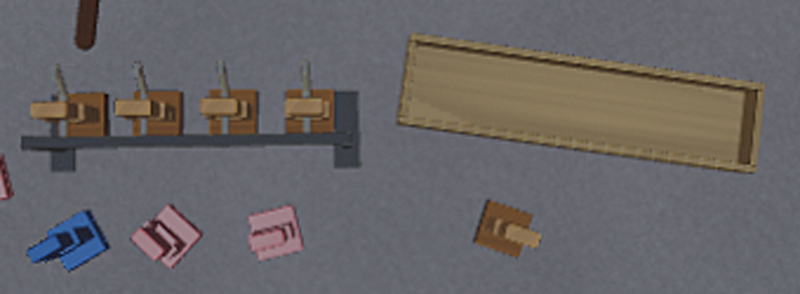

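```bash
cat > plan.py <<'E'
import numpy as np
# rail frame x,z mm. hook capsules + bar box; stamp solids at y=hook: x+-8, z90..140 ; z24..54 ; base x+-26 z0..24 ; cheeks vs bar: x+-8 full 24..140
def pts(seg,n=40):
    a,b=map(np.array,seg);t=np.linspace(0,1,n)[:,None];return a+(b-a)*t
C=[(pts(((-25,135),(19,135))),4),(pts(((19,135),(43.6,166.5))),4),(pts(((43.6,166.5),(34,169.6)),15),3)]
P=np.vstack([c[0] for c in C]);Rr=np.concatenate([np.full(len(c[0]),c[1]) for c in C])
bx,bz=np.meshgrid(np.linspace(-37,-25,7),np.linspace(129,141,7));B=np.c_[bx.ravel(),bz.ravel()]
def sdbox(q,x0,x1,z0,z1):
    dx=np.maximum(x0-q[:,0],q[:,0]-x1);dz=np.maximum(z0-q[:,1],q[:,1]-z1)
    return np.where((dx>0)&(dz>0),np.hypot(dx,dz),np.maximum(dx,dz))
def clear(px,pz,th,zg=113,which=False):
    # th deg: handle top to -x
    t=np.radians(th);d=np.c_[P[:,0]-px,P[:,1]-pz];c,s=np.cos(t),np.sin(t)
    def loc(d): return np.c_[d[:,0]*c+d[:,1]*s, -d[:,0]*s+d[:,1]*c+zg]
    L=loc(d);b=loc(np.c_[B[:,0]-px,B[:,1]-pz])
    h=min((sdbox(L,-8,8,90,140)-Rr).min(),(sdbox(L,-8,8,24,54)-Rr).min(),(sdbox(L,-26,26,0,24)-Rr).min())
    k=min(sdbox(b,-8,8,24,140).min(),sdbox(b,-26,26,0,24).min())
    return (h,k) if which else min(h,k)
E
python3 - <<'E'
from plan import *
# 1) tilt stage: lift dz; pull back; passive theta = min theta with clear>=0
for lift in (8,12,14,18,22):
  out=[]
  for px in range(-16,-44,-4):
    pz=49+113+lift
    best=[(th) for th in np.arange(0,45,1) if clear(px,pz,th)>=0]
    out.append((px,(best[0],best[-1]) if best else None))
  print(lift,out)
# 2) slide: theta fixed, best path: for th, for eye-centre offset
for th in (10,15,20,25,28,32,36):
  # bottleneck via grid widest path
  xs=np.arange(-50,60,1.5);zs=np.arange(150,240,1.5)
  G=np.array([[clear(x,z,th) for z in zs] for x in xs])
  from scipy.ndimage import label
  best=None
  for c in np.arange(8,-1,-.5):
    L,n=label(G>=c)
    # start: near eye centre at (0,135): pinch
    t=np.radians(th);i=np.argmin(abs(xs-(0-41*np.sin(t))));j=np.argmin(abs(zs-(135+41*np.cos(t))))
    if L[i,j] and L[i,j]==L[-1,-1]: best=c;break
  print(th,"bottleneck clearance",best)
E
```

```text
8 [(-16, (np.int64(0), np.int64(44))), (-20, (np.int64(6), np.int64(44))), (-24, (np.int64(15), np.int64(43))), (-28, (np.int64(22), np.int64(41))), (-32, (np.int64(30), np.int64(41))), (-36, (np.int64(36), np.int64(41))), (-40, None)]
12 [(-16, (np.int64(0), np.int64(44))), (-20, (np.int64(6), np.int64(40))), (-24, (np.int64(13), np.int64(36))), (-28, (np.int64(20), np.int64(36))), (-32, (np.int64(26), np.int64(36))), (-36, (np.int64(32), np.int64(36))), (-40, None)]
14 [(-16, (np.int64(0), np.int64(44))), (-20, (np.int64(5), np.int64(33))), (-24, (np.int64(12), np.int64(33))), (-28, (np.int64(19), np.int64(33))), (-32, (np.int64(25), np.int64(33))), (-36, (np.int64(31), np.int64(33))), (-40, None)]
18 [(-16, (np.int64(0), np.int64(26))), (-20, (np.int64(5), np.int64(26))), (-24, (np.int64(11), np.int64(26))), (-28, (np.int64(17), np.int64(26))), (-32, (np.int64(22), np.int64(26))), (-36, None), (-40, None)]
22 [(-16, (np.int64(0), np.int64(19))), (-20, (np.int64(5), np.int64(19))), (-24, (np.int64(10), np.int64(19))), (-28, (np.int64(15), np.int64(19))), (-32, None), (-36, None), (-40, None)]
10 bottleneck clearance None
15 bottleneck clearance 0.5
20 bottleneck clearance 1.5
25 bottleneck clearance 3.0
28 bottleneck clearance 4.0
32 bottleneck clearance 5.0
36 bottleneck clearance 5.5
```

Geometry check: the tool can only turn about its vertical axis, so the tilt has to come from contact. My plan for each hanging stamp:

1. Pinch the grip across rail y.
2. Lift the stamp about 10 mm.
3. Pull it back over the bar, which tilts it to about 32° about the pads.
4. Slide it out along the slant.

I'll lift and turn first.

Emit:
play_rows([
  [[-8,0,0],-12,5.5],
  [[-10,0,0],-23.2,5.5],
  [[-10,-15.8,-8.4],-23.2,5.5],
  [[-10,-31.5,-16.8],-23.2,5.5],
  [[-10,-47.3,-25.2],-23.2,5.5],
  [[-10,-47.3,-25.2],-23.2,5.5],
  [[-10,-47.3,-25.2],-23.2,5.5],
  [[-10,-47.3,-25.2],-23.2,5.5],
  [[-10,-47.3,-25.2],-23.2,5.5],
  [[-10,-47.3,-25.2],-23.2,5.5],
  [[-10,-47.3,-25.2],-23.2,5.5],
  [[-10,-47.3,-25.2],-23.2,5.5],
], squeeze=20)

```text
time: 1.15
ee_pos: [0.4767, 0.1807, 0.3009]
tcp_rot: [-56.4, 90.0, 33.6]
wrist_force: [0.3, 1.6, 0.3]
opening: 0.0551
```

```bash
python3 - <<'E'
from plan import *
# exit path: max over path of min clearance over th in {26,30,34}
f=lambda x,z:min(clear(x,z,t) for t in (27,31,35))
u=np.array([np.cos(np.radians(52)),np.sin(np.radians(52))]);n=np.array([-u[1],u[0]])
t=np.radians(31)
for s in range(-15,75,6):
  base=np.array([19,135])+u*s+np.array([-41*np.sin(t),41*np.cos(t)])
  r=[(f(*(base+n*a)),a) for a in np.arange(-14,15,1)]
  c,a=max(r);print(s,(base+n*a).round(1),a,round(c,1),[round(clear(*(base+n*a),q),1) for q in (22,27,31,35,38)])
E
python3 - <<'E'
from h import *
o=bot.get_obs();print(o["time"],o["ee_pos"],o["tcp_rot"],o["q"].round(1))
p,d,m,o=cam("wrist");cv2.imwrite("pics/w1.png",p);np.savez("w1.npz",p=p,d=d)
p,d,m,o=cam("top");cv2.imwrite("pics/t1.png",p)
E
```

```text
-15 [-22.4 166.9] 14 3.8 [np.float64(3.6), np.float64(3.8), np.float64(4.1), np.float64(4.5), np.float64(4.9)]
-9 [-16.3 169.8] 11 6.3 [np.float64(6.5), np.float64(6.7), np.float64(7.0), np.float64(6.3), np.float64(5.8)]
-3 [ -8.7 171.5] 6 8.4 [np.float64(8.2), np.float64(8.4), np.float64(8.6), np.float64(9.1), np.float64(9.2)]
3 [ -1.8 173.7] 2 10.6 [np.float64(10.4), np.float64(10.6), np.float64(10.9), np.float64(11.3), np.float64(11.6)]
9 [  3.4 177.2] 0 9.7 [np.float64(10.0), np.float64(10.0), np.float64(9.9), np.float64(9.7), np.float64(8.5)]
15 [  5.5 183.2] 2 5.7 [np.float64(5.3), np.float64(6.1), np.float64(7.0), np.float64(5.7), np.float64(5.0)]
21 [  8.4 188.5] 3 4.5 [np.float64(1.9), np.float64(4.8), np.float64(4.6), np.float64(4.5), np.float64(4.7)]
27 [ 12.1 193.3] 3 4.8 [np.float64(1.8), np.float64(4.8), np.float64(5.5), np.float64(5.9), np.float64(6.1)]
33 [ 16.6 197.4] 2 5.8 [np.float64(2.8), np.float64(5.8), np.float64(6.8), np.float64(6.7), np.float64(6.6)]
39 [ 21.1 201.5] 1 6.8 [np.float64(3.8), np.float64(6.8), np.float64(8.0), np.float64(7.5), np.float64(7.2)]
45 [ 26.4 205. ] -1 8.8 [np.float64(5.8), np.float64(8.8), np.float64(8.9), np.float64(9.0), np.float64(9.3)]
51 [ 32.4 207.9] -4 11.3 [np.float64(8.8), np.float64(11.3), np.float64(11.8), np.float64(12.7), np.float64(13.4)]
57 [ 39.3 210.1] -8 15.3 [np.float64(12.8), np.float64(15.3), np.float64(15.8), np.float64(16.3), np.float64(16.9)]
63 [ 45.3 213. ] -11 19.0 [np.float64(15.9), np.float64(19.0), np.float64(19.7), np.float64(20.6), np.float64(21.4)]
69 [ 51.4 215.9] -14 23.6 [np.float64(20.0), np.float64(23.6), np.float64(24.6), np.float64(25.7), np.float64(26.6)]
1.15 [0.47669991 0.18070501 0.30089521] [-56.39974104  89.99360231  33.60417845] [ 20.8   2.9  18.9 106.    0.   20.8]
```

View pics/w1.png

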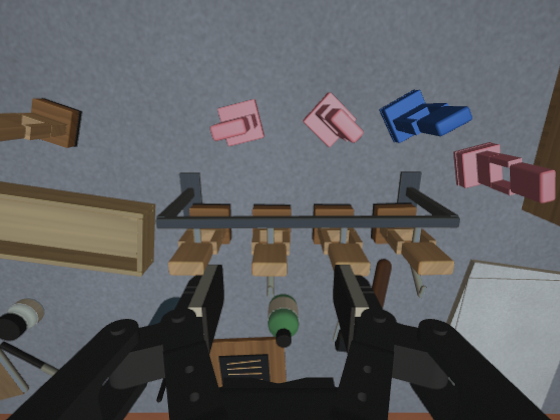

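The wrist view shows the rail bar on row ~221 (cols 160–456) with four grips below it at cols ~194, 270, 341 and 425. I'll refine positions from this view.

```bash
cat >> h.py <<'E'
def go(x,y,z,yaw=90.):
    """shift/turn (cm,deg) to TCP target; yaw = world direction of tool z (jaw axis)"""
    o=bot.get_obs();R=Ro.from_euler("xyz",o["tcp_rot"],degrees=True).as_matrix()
    s=R.T@(np.array([x,y,z])-o["ee_pos"])*100
    cur=np.degrees(np.arctan2(R[1,2],R[0,2]));t=-(yaw-cur);t=(t+90)%180-90
    print("at",o["ee_pos"].round(4),"yaw",cur.round(1),"-> shift",s.round(2),"turn",round(t,1));return s,t
E
python3 - <<'E'
from h import *
z=np.load("w1.npz");m=bot.camera_model("wrist");o=bot.get_obs();W=cloud(z["p"],z["d"],m,o)
V=W.reshape(-1,3);V=V[np.isfinite(V).all(1)]
B=V[(abs(V[:,0]-.522)<.02)&(V[:,2]>.13)&(V[:,2]<.15)&(V[:,1]>.03)&(V[:,1]<.4)]
k=np.polyfit(B[:,1],B[:,0],1);print("bar",len(B),B.min(0).round(4),B.max(0).round(4),"slope",k,B.mean(0).round(4))
for y in(.087,.171,.255,.339):
    S=V[(abs(V[:,0]-.552)<.02)&(abs(V[:,1]-y)<.03)&(V[:,2]>.182)&(V[:,2]<.2)]
    print(y,len(S),S.mean(0).round(4),((S.min(0)+S.max(0))/2).round(4),np.ptp(S,axis=0).round(3))
T=V[(V[:,2]<.0)|(V[:,2]<.005)];print("table",np.median(T[:,2]))
go(.552,.087,.30)
E
```

```text
bar 4139 [0.5125 0.0404 0.13  ] [0.542  0.3808 0.15  ] slope [-0.00364833  0.52087112] [0.5201 0.2087 0.1383]
0.087 582 [0.5487 0.0853 0.1872] [0.5497 0.0849 0.186 ] [0.017 0.037 0.008]
0.171 544 [0.55   0.1691 0.187 ] [0.5509 0.1693 0.1857] [0.017 0.036 0.007]
0.255 343 [0.5488 0.2574 0.1865] [0.5515 0.2529 0.1857] [0.017 0.036 0.007]
0.339 558 [0.5498 0.3353 0.1867] [0.5505 0.3359 0.1858] [0.016 0.035 0.007]
table -0.0011435311051573027
at [0.4786 0.1784 0.3   ] yaw 89.7 -> shift [ 0.01 -7.4  -9.09] turn -0.3
```

Emit:
play_rows([
  [[0,-7.3,-9.2],-0.3,5.5],
  [[0,-7.3,-9.2],-0.3,5.5],
  [[0,-7.3,-9.2],-0.3,5.5],
  [[0,-7.3,-9.2],-0.3,5.5],
  [[0,-7.3,-9.2],-0.3,5.5],
  [[4,-7.3,-9.2],-0.3,5.5],
  [[8,-7.3,-9.2],-0.3,5.5],
  [[11,-7.3,-9.2],-0.3,5.5],
  [[11,-7.3,-9.2],-0.3,5.5],
  [[11,-7.3,-9.2],-0.3,5.5],
])

```text
time: 2.08
ee_pos: [0.5475, 0.0915, 0.1906]
tcp_rot: [96.0, 89.9, -173.6]
wrist_force: [0.2, 0.4, 2.1]
opening: 0.0549
```

Run:
```python
from h import *
go(.551,.086,.143)
p,d,m,o=cam("wrist");cv2.imwrite("pics/w2.png",p)
p,d,m,o=cam("scene");cv2.imwrite("pics/s2.png",cv2.resize(p[130:300,200:440],(720,510)))
```

```text
at [0.5475 0.0915 0.1906] yaw 90.4 -> shift [ 4.76 -0.36 -0.55] turn 0.4
```

View pics/w2.png

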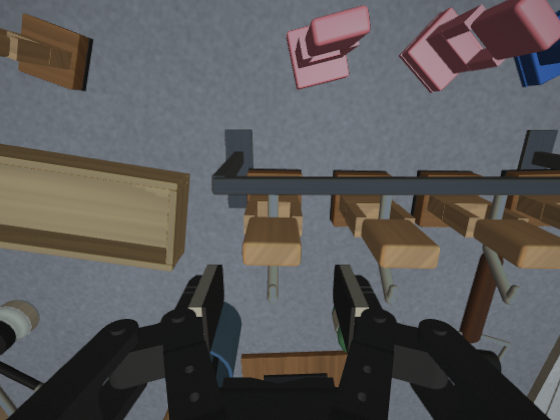

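View pics/s2.png

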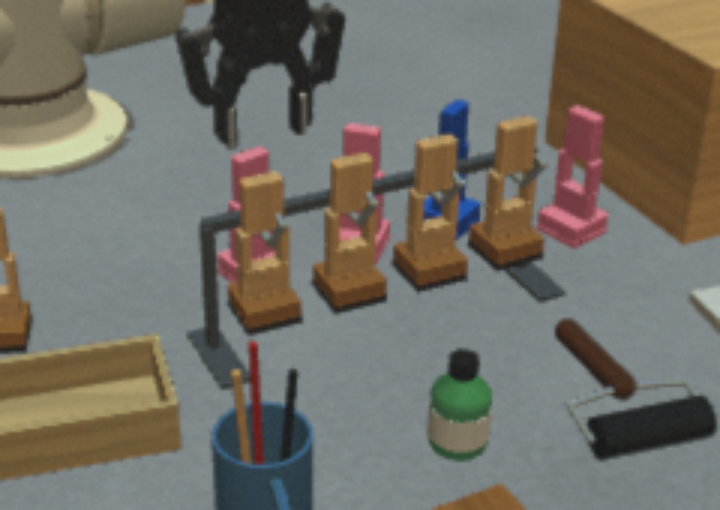

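Emit:
play_rows([
  [[0,-0.35,-0.55],0.4,5.5],
  [[0,-0.35,-0.55],0.4,5.5],
  [[2,-0.35,-0.55],0.4,5.5],
  [[4.76,-0.35,-0.55],0.4,5.5],
  [[4.76,-0.35,-0.55],0.4,5.5],
  [[4.76,-0.35,-0.55],0.4,5.5],
])

```text
time: 2.68
ee_pos: [0.552, 0.085, 0.1434]
tcp_rot: [98.9, 89.9, -171.2]
wrist_force: [0.4, -0.6, 0.8]
opening: 0.0547
```

Run:
```python
from h import *
go(.551,.086,.143)
p,d,m,o=cam("wrist");cv2.imwrite("pics/w3.png",p)
p,d,m,o=cam("scene");cv2.imwrite("pics/s3.png",cv2.resize(p[130:300,200:440],(720,510)))
```

```text
at [0.552  0.085  0.1434] yaw 89.9 -> shift [0.04 0.1  0.1 ] turn -0.1
```

View pics/w3.png

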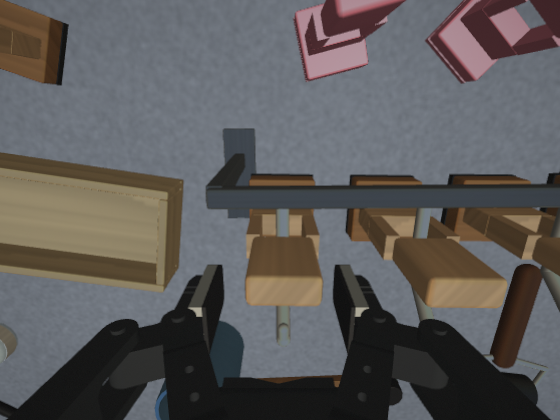

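View pics/s3.png

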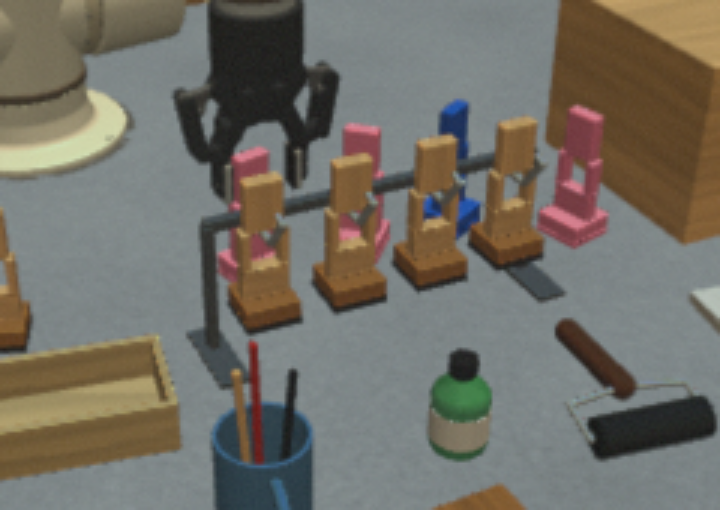

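Run:
```python
from h import *
o=bot.get_obs();R=Ro.from_euler("xyz",o["tcp_rot"],degrees=True).as_matrix();t=o["ee_pos"]
for n in("wrist","scene"):
    m=bot.camera_model(n)
    for k in(0,-.01,-.0187,-.03):
        for s in(-1,1):
            uv=project(m,o,t+R[:,0]*k+R[:,2]*s*.0275)[0]
            if n=="scene":uv=(uv-[200,130])*3
            print(n,k,s,uv.round(0))
```

```text
wrist 0 -1 [231. 254.]
wrist 0 1 [324. 254.]
wrist -0.01 -1 [229. 262.]
wrist -0.01 1 [326. 262.]
wrist -0.0187 -1 [226. 270.]
wrist -0.0187 1 [329. 270.]
wrist -0.03 -1 [223. 281.]
wrist -0.03 1 [332. 281.]
scene 0 -1 [229. 229.]
scene 0 1 [289. 216.]
scene -0.01 -1 [229. 219.]
scene -0.01 1 [289. 206.]
scene -0.0187 -1 [229. 211.]
scene -0.0187 1 [288. 197.]
scene -0.03 -1 [228. 199.]
scene -0.03 1 [288. 186.]
```

Emit:
play_rows([
  [[0.4,0.05,0.05],0,5.5],
  [[0.45,0.05,0.05],0,3],
  [[0.45,0.05,0.05],0,3],
  [[0.45,0.05,0.05],0,3],
  [[0.45,0.05,0.05],0,3],
  [[0.45,0.05,0.05],0,3],
  [[0.45,0.05,0.05],0,3],
], squeeze=25)

```text
time: 3.37
ee_pos: [0.5522, 0.0858, 0.1395]
tcp_rot: [-80.9, 89.9, 9.0]
wrist_force: [0.4, 0.3, 5.9]
opening: 0.0353
```

Run:
```python
from h import *
o=bot.get_obs();print(o["ee_pos"],o["opening"],o["wrist_force"])
p,d,m,o=cam("wrist");cv2.imwrite("pics/w4.png",p)
p,d,m,o=cam("scene");cv2.imwrite("pics/s4.png",cv2.resize(p[130:300,200:440],(720,510)))
```

```text
[0.55223317 0.08575597 0.13951335] 0.03534185653223634 [0.41959995 0.29597186 5.85646043]
```

View pics/s4.png

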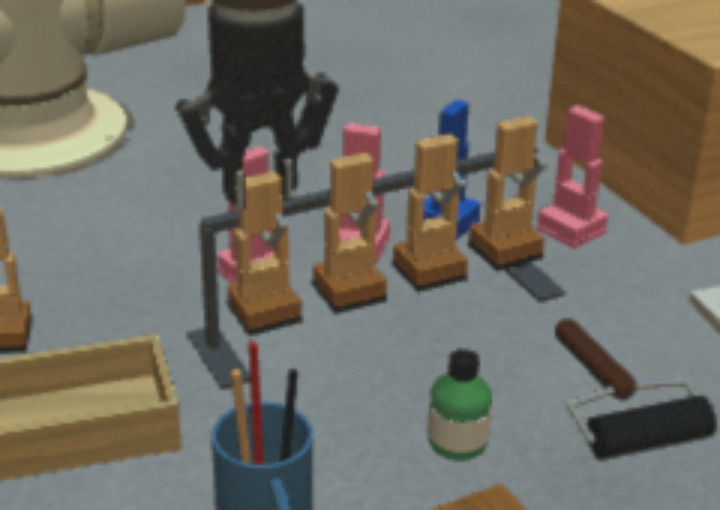

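View pics/w4.png

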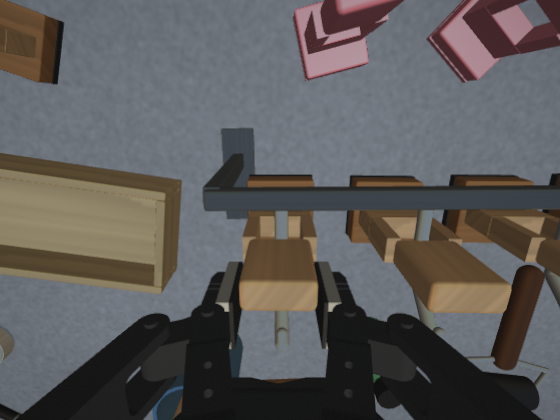

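Run:
```python
from h import *
p,d,m,o=cam("wrist");W=cloud(p,d,m,o)
for r in (258,262,266,270,280,300,320,335):
    print(r,[(c,W[r,c].round(3).tolist()) for c in (232,236,322,326)])
print([(r,W[r,282].round(3).tolist()) for r in(236,242,250,270,290,305)])
p,d,m,o=cam("scene");W=cloud(p,d,m,o)
cv2.imwrite("pics/s5.png",cv2.resize(p[160:250,260:340],(800,900))[:600*1] if 0 else cv2.resize(p[170:235,265:325],(550,596),interpolation=cv2.INTER_NEAREST))
for r in range(176,206,3): print(r,[W[r,c].round(3).tolist() for c in (279,287,296,297)])
```

```text
258 [(232, [0.627, 0.036, 0.0]), (236, [0.627, 0.04, 0.001]), (322, [0.627, 0.134, -0.001]), (326, [0.627, 0.138, 0.0])]
262 [(232, [0.54, 0.064, 0.172]), (236, [0.54, 0.066, 0.173]), (322, [0.539, 0.107, 0.173]), (326, [0.54, 0.109, 0.171])]
266 [(232, [0.539, 0.064, 0.177]), (236, [0.54, 0.066, 0.177]), (322, [0.54, 0.107, 0.176]), (326, [0.54, 0.109, 0.177])]
270 [(232, [0.54, 0.065, 0.181]), (236, [0.54, 0.067, 0.18]), (322, [0.54, 0.106, 0.18]), (326, [0.54, 0.108, 0.18])]
280 [(232, [0.539, 0.066, 0.19]), (236, [0.539, 0.068, 0.189]), (322, [0.539, 0.105, 0.191]), (326, [0.54, 0.107, 0.188])]
300 [(232, [0.539, 0.068, 0.204]), (236, [0.545, 0.068, 0.196]), (322, [0.543, 0.104, 0.199]), (326, [0.54, 0.105, 0.203])]
320 [(232, [0.549, 0.068, 0.204]), (236, [0.553, 0.068, 0.198]), (322, [0.55, 0.104, 0.203]), (326, [0.548, 0.105, 0.205])]
335 [(232, [0.555, 0.068, 0.205]), (236, [0.562, 0.068, 0.197]), (322, [0.556, 0.104, 0.204]), (326, [0.555, 0.105, 0.206])]
[(236, [0.541, 0.088, 0.139]), (242, [0.541, 0.088, 0.146]), (250, [0.541, 0.088, 0.157]), (270, [0.541, 0.088, 0.179]), 
[... 316 characters left out ...]
8, 0.21], [0.565, 0.11, 0.21]]
185 [[0.565, 0.062, 0.213], [0.426, 0.139, 0.127], [0.566, 0.107, 0.203], [0.56, 0.112, 0.199]]
188 [[0.562, 0.063, 0.202], [nan, nan, nan], [0.562, 0.109, 0.192], [0.559, 0.113, 0.189]]
191 [[0.561, 0.063, 0.194], [0.558, 0.086, 0.186], [0.56, 0.109, 0.182], [0.557, 0.113, 0.18]]
194 [[0.563, 0.062, 0.186], [0.558, 0.085, 0.178], [0.562, 0.108, 0.175], [0.278, 0.235, -0.002]]
197 [[0.564, 0.061, 0.178], [0.558, 0.085, 0.169], [0.521, 0.126, 0.14], [0.525, 0.127, 0.142]]
200 [[0.519, 0.078, 0.141], [0.561, 0.084, 0.162], [0.524, 0.125, 0.132], [0.528, 0.126, 0.135]]
203 [[0.527, 0.075, 0.138], [0.561, 0.084, 0.153], [0.336, 0.205, 0.001], [0.333, 0.21, -0.002]]
```

View pics/s5.png

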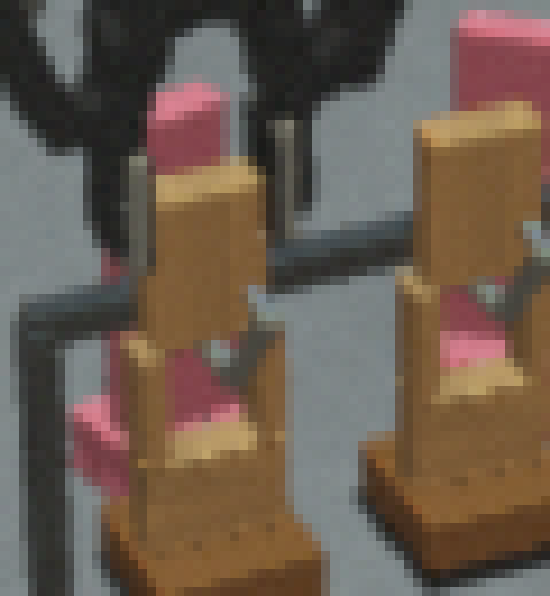

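Both depth views agree the pad tips are at z≈0.172, while the TCP reads 0.1395. That leaves only ~17 mm of bite on the grip. I'll reopen, go 20 mm lower while watching the force, and close again.

Emit:
play_rows([
  [[0,0,0],0,5.0],
  [[0,0,0],0,5.0],
  [[0,0,0],0,5.0],
  [[1,0,0],0,5.0],
  [[2,0,0],0,5.0],
  [[2,0,0],0,5.0],
  [[2,0,0],0,5.0],
])

```text
time: 4.15
ee_pos: [0.5512, 0.0856, 0.1174]
tcp_rot: [99.3, 89.9, -170.8]
wrist_force: [-0.5, -0.5, -0.9]
opening: 0.05
```

Emit:
play_rows([
  [[0,0,0],0,3],
  [[0,0,0],0,3],
  [[0,0,0],0,3],
  [[0,0,0],0,3],
  [[0,0,0],0,3],
  [[0,0,0],0,3],
], squeeze=25)

```text
time: 4.65
ee_pos: [0.552, 0.0857, 0.1189]
tcp_rot: [-82.1, 90.0, 7.8]
wrist_force: [-1.0, 0.5, 0.3]
opening: 0.0357
```

Run:
```python
from h import *
o=bot.get_obs();print(o["ee_pos"],o["opening"],o["wrist_force"])
p,d,m,o=cam("wrist");cv2.imwrite("pics/w6.png",p);W=cloud(p,d,m,o)
for r in range(240,330,8):
    print(r,[(c,W[r,c].round(3).tolist()) for c in (228,234,326,330)])
p,d,m,o=cam("scene")
cv2.imwrite("pics/s6.png",cv2.resize(p[170:235,265:325],(550,596),interpolation=cv2.INTER_NEAREST))
```

```text
[0.55201645 0.08569202 0.11892125] 0.03568370176385514 [-1.02831029  0.45751752  0.25785854]
240 [(228, [0.596, 0.036, -0.001]), (234, [0.596, 0.042, -0.0]), (326, [0.596, 0.134, -0.001]), (330, [0.596, 0.138, -0.0])]
248 [(228, [0.604, 0.036, 0.0]), (234, [0.605, 0.042, 0.0]), (326, [0.605, 0.134, 0.0]), (330, [0.605, 0.138, 0.0])]
256 [(228, [0.614, 0.035, -0.001]), (234, [0.613, 0.041, 0.001]), (326, [0.614, 0.135, -0.002]), (330, [0.614, 0.139, -0.001])]
264 [(228, [0.54, 0.062, 0.154]), (234, [0.54, 0.065, 0.154]), (326, [0.54, 0.109, 0.153]), (330, [0.623, 0.139, -0.001])]
272 [(228, [0.54, 0.063, 0.161]), (234, [0.54, 0.066, 0.161]), (326, [0.54, 0.108, 0.162]), (330, [0.539, 0.11, 0.162])]
280 [(228, [0.539, 0.064, 0.169]), (234, [0.54, 0.067, 0.168]), (326, [0.54, 0.107, 0.168]), (330, [0.54, 0.109, 0.168])]
288 [(228, [0.54, 0.065, 0.174]), (234, [0.539, 0.068, 0.176]), (326, [0.539, 0.106, 0.175]), (330, [0.539, 0.108, 0.175])]
296 [(228, [0.54, 0.066, 0.18]), (234, [0.54, 0.068, 0.179]), (326, [0.54, 0.105, 0.18]), (330, [0.539, 0.107, 0.181])]
304 [(228, [0.541, 0.067, 0.184]), (234, [0.543, 0.068, 0.181]), (326, [0.541, 0.105, 0.184]), (330, [0.54, 0.106, 0.185])]
312 [(228, [0.544, 0.067, 0.185]), (234, [0.543, 0.069, 0.186]), (326, [0.544, 0.105, 0.184]), (330, [0.544, 0.106, 0.185])]
320 [(228, [0.547, 0.066, 0.185]), (234, [0.546, 0.069, 0.187]), (326, [0.548, 0.105, 0.184]), (330, [0.545, 0.106, 0.189])]
328 [(228, [0.55, 0.066, 0.186]), (234, [0.549, 0.069, 0.188]), (326, [0.551, 0.105, 0.185]), (330, [0.547, 0.106, 0.191])]
```

View pics/s6.png

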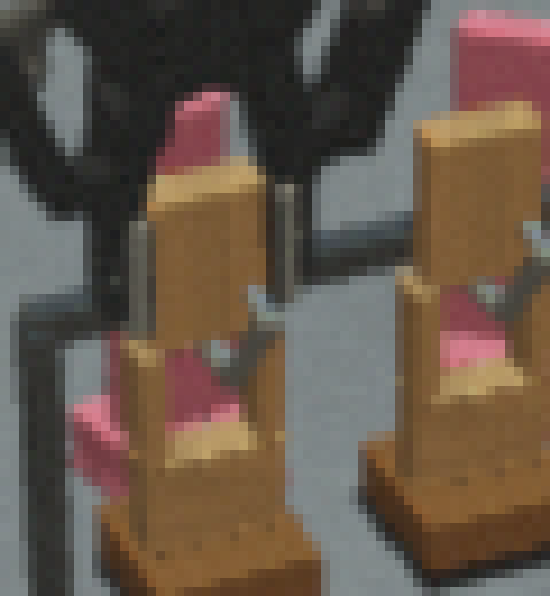

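View pics/w6.png

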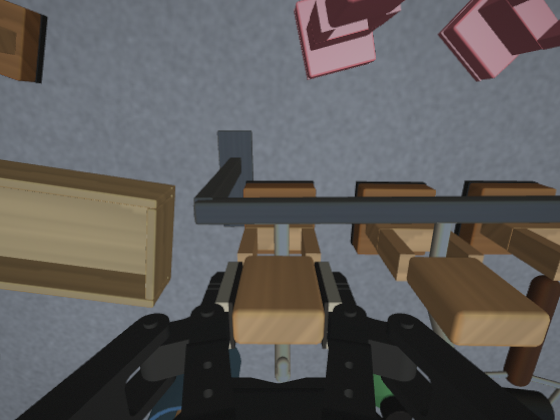

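Now the pads cover z 0.152–0.186 and the pinch is ~0.169 (stamp-local ~120 mm). I'll recompute the path for that lever arm.

```bash
cat > exitp.py <<'E'
from plan import *
import sys
zg=float(sys.argv[1]) if len(sys.argv)>1 else 120
for lift in (8,10,12,14):
  out=[]
  for px in range(-16,-48,-4):
    pz=49+zg+lift
    b=[int(th) for th in np.arange(0,46,1) if clear(px,pz,th,zg)>=0]
    out.append((px,b[0],b[-1]) if b else (px,None))
  print(lift,out)
f=lambda x,z:min(clear(x,z,t,zg) for t in (27,31,35))
u=np.array([np.cos(np.radians(52)),np.sin(np.radians(52))]);n=np.array([-u[1],u[0]])
t=np.radians(31);L=zg-72
for s in range(-15,70,6):
  base=np.array([19,135])+u*s+np.array([-L*np.sin(t),L*np.cos(t)])
  r=[(f(*(base+n*a)),a) for a in np.arange(-14,15,1)]
  c,a=max(r);print(s,(base+n*a).round(1),a,round(c,1),[round(float(clear(*(base+n*a),q,zg)),1) for q in (22,27,31,35,38)])
E
python3 exitp.py 120
```

```text
8 [(-16, 0, 45), (-20, 5, 45), (-24, 12, 45), (-28, 18, 39), (-32, 24, 39), (-36, 30, 39), (-40, 35, 39), (-44, None)]
10 [(-16, 0, 45), (-20, 5, 45), (-24, 11, 45), (-28, 17, 36), (-32, 23, 36), (-36, 28, 36), (-40, 33, 36), (-44, None)]
12 [(-16, 0, 45), (-20, 5, 45), (-24, 11, 34), (-28, 16, 34), (-32, 22, 34), (-36, 27, 34), (-40, 32, 34), (-44, None)]
14 [(-16, 0, 45), (-20, 5, 45), (-24, 10, 31), (-28, 16, 31), (-32, 21, 31), (-36, 26, 31), (-40, 30, 31), (-44, None)]
-15 [-26.  172.9] 14 3.6 [3.0, 3.6, 4.1, 4.8, 5.3]
-9 [-19.9 175.8] 11 6.2 [6.0, 6.5, 7.0, 6.2, 5.9]
-3 [-13.1 178.1] 7 8.3 [8.3, 8.7, 8.5, 8.3, 8.3]
3 [ -5.5 179.7] 2 10.4 [9.9, 10.4, 10.9, 11.3, 11.7]
9 [ -1.  183.9] 1 9.4 [9.2, 9.4, 9.8, 9.6, 8.1]
15 [  1.9 189.2] 2 5.3 [5.4, 6.1, 7.0, 5.3, 4.3]
21 [  4.8 194.5] 3 4.3 [1.6, 4.6, 4.6, 4.3, 4.6]
27 [  8.5 199.3] 3 4.6 [1.3, 4.6, 5.5, 5.9, 6.1]
33 [ 13.8 202.8] 1 5.7 [3.3, 5.7, 5.8, 5.7, 5.6]
39 [ 17.5 207.5] 1 6.6 [3.4, 6.6, 8.0, 7.5, 7.3]
45 [ 22.8 211. ] -1 8.6 [5.4, 8.6, 8.9, 9.2, 9.9]
51 [ 28.8 213.9] -4 11.0 [8.4, 11.0, 11.8, 13.1, 14.1]
57 [ 35.7 216.1] -8 14.9 [12.4, 14.9, 15.8, 16.7, 17.5]
63 [ 41.7 219. ] -11 18.6 [15.4, 18.6, 19.7, 21.0, 22.1]
69 [ 47.8 221.9] -14 23.2 [19.2, 23.2, 24.6, 26.1, 27.4]
```

Emit:
play_rows([
  [[-0.9,0,0],0,3],
  [[-0.9,0,0],0,3],
  [[-0.9,1,0],0,3],
  [[-0.9,1.5,0],0,3],
  [[-0.9,2,0],0,3],
  [[-0.9,2.4,0],0,3],
  [[-0.9,2.8,0],0,3],
  [[-0.9,3.1,0],0,3],
  [[-0.9,3.1,0],0,3],
  [[-0.9,3.1,0],0,3],
], squeeze=20)

```text
time: 5.58
ee_pos: [0.5222, 0.0859, 0.1287]
tcp_rot: [-83.9, 89.8, 6.0]
wrist_force: [5.2, 0.9, 0.4]
opening: 0.0355
```

Run:
```python
from h import *
o=bot.get_obs();print(o["ee_pos"],o["opening"],o["wrist_force"],o["torque"])
p,d,m,o=cam("wrist");cv2.imwrite("pics/w7.png",p)
p,d,m,o=cam("scene")
cv2.imwrite("pics/s7.png",cv2.resize(p[170:235,265:325],(550,596),interpolation=cv2.INTER_NEAREST))
```

```text
[0.52219239 0.08591116 0.12874225] 0.0355427266899463 [5.22780489 0.91358577 0.38660535] [ 0.10434582 -1.13242795  0.08338149]
```

View pics/s7.png

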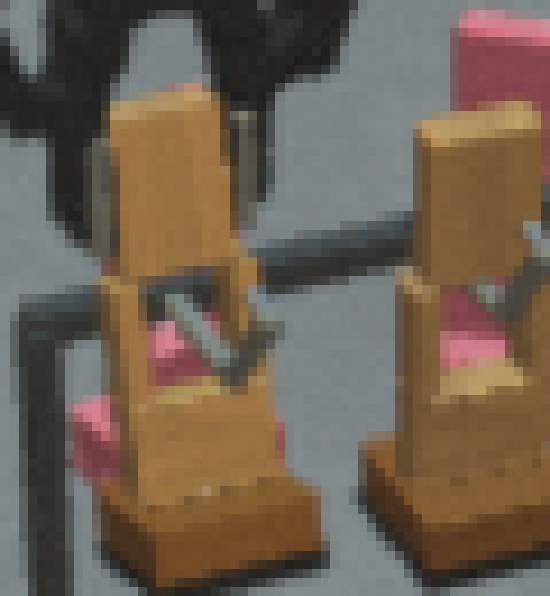

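View pics/w7.png

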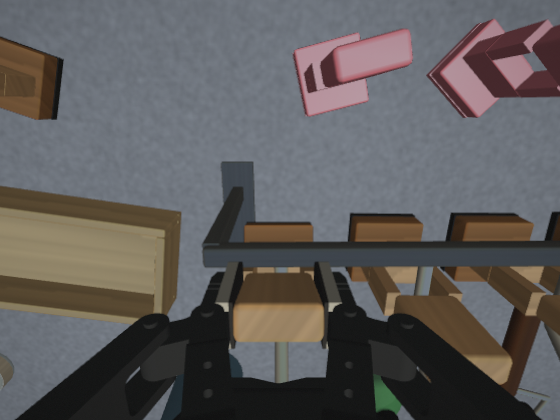

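The bar tilts the stamp as planned, with only 5 N. I'll pull further and add a tilt estimate from the scene depth.

Emit:
play_rows([
  [[0,0.4,0],0,3],
  [[0,0.8,0],0,3],
  [[0,1.0,0],0,3],
  [[0,1.0,0],0,3],
])

```text
time: 6.02
ee_pos: [0.5123, 0.0859, 0.1286]
tcp_rot: [-85.8, 89.8, 4.1]
wrist_force: [6.4, -0.6, -1.7]
opening: 0.0356
```

```bash
cat >> h.py <<'E'
def tilt(yaw=0., tag=None):
    """tilt of held handle's front face from the scene depth (deg, + = top toward -x of frame yaw)"""
    p,d,m,o=cam("scene");W=cloud(p,d,m,o);tc=o["ee_pos"]
    c,s=np.cos(np.radians(yaw)),np.sin(np.radians(yaw))
    V=W.reshape(-1,3)-tc;V=V[np.isfinite(V).all(1)]
    X=V[:,0]*c+V[:,1]*s;Y=-V[:,0]*s+V[:,1]*c;Z=V[:,2]
    HSV=cv2.cvtColor(p,cv2.COLOR_BGR2HSV).reshape(-1,3)[np.isfinite(W.reshape(-1,3)).all(1)]
    wood=(HSV[:,0]>8)&(HSV[:,0]<25)&(HSV[:,1]>70)
    k=wood&(abs(Y)<.013)&(Z>.035)&(Z<.075)&(abs(X)<.06)
    k2=wood&(abs(Y)<.026)&(Z<.05)&(Z>-.09)&(X>-.02)&(X<.13)
    x,z=X[k],Z[k]
    for _ in range(4):
        f=np.polyfit(z,x,1);r=x-np.polyval(f,z);g=abs(r)<max(.003,1.5*r.std());x,z=x[g],z[g]
    print("t",round(o["time"],2),"tcp",tc.round(4),"F",o["wrist_force"].round(1),"open",round(o["opening"],4),"tilt",round(-np.degrees(np.arctan(f[0])),1),"n",len(x),"res mm",round(r.std()*1e3,1),"low wood z",(np.percentile(Z[k2],2)+tc[2]).round(3) if k2.any() else None)
    if tag:
        uv=project(m,o,tc+[0,0,.03])[0].astype(int);u,v=np.clip(uv,[60,55],[500,365])
        cv2.imwrite(f"pics/{tag}.png",cv2.resize(p[v-55:v+55,u-60:u+60],(600,550),interpolation=cv2.INTER_CUBIC))
E
python3 -c "
from h import *
tilt(0,'s8')"
```

```text
t 6.02 tcp [0.5123 0.0859 0.1286] F [ 6.4 -0.6 -1.7] open 0.0356 tilt 26.5 n 126 res mm 1.6 low wood z 0.083
```

View pics/s8.png

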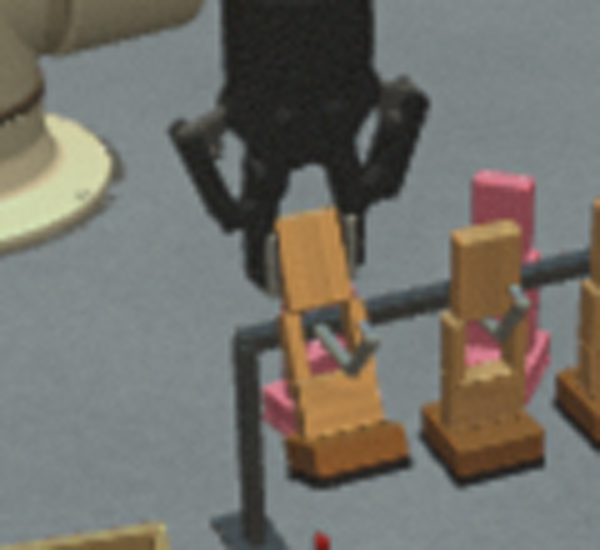

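Emit:
play_rows([
  [[0,0.2,0],0,3],
  [[0,0.35,0],0,3],
  [[0,0.35,0],0,3],
])

```text
time: 6.32
ee_pos: [0.509, 0.0859, 0.1286]
tcp_rot: [-87.0, 89.8, 2.9]
wrist_force: [7.5, -0.3, -2.1]
opening: 0.0358
```

```bash
python3 -c "
from h import *
tilt(0)"
python3 - <<'E'
from plan import *
# measured now: TCP rail(-41.9?), what feasible
for px in (-38,-40,-42):print(px,[(int(t),round(float(clear(px,179,t,120)),1)) for t in range(24,40,2)])
E
```

```text
t 6.32 tcp [0.509  0.0859 0.1286] F [ 7.5 -0.3 -2.1] open 0.0358 tilt 28.9 n 124 res mm 1.5 low wood z 0.089
-38 [(24, -4.4), (26, -3.0), (28, -1.6), (30, -0.3), (32, 1.1), (34, 2.2), (36, 0.7), (38, -0.9)]
-40 [(24, -6.2), (26, -4.8), (28, -3.4), (30, -2.0), (32, -0.6), (34, 0.8), (36, 0.7), (38, -0.9)]
-42 [(24, -7.9), (26, -6.6), (28, -5.2), (30, -3.7), (32, -2.3), (34, -0.8), (36, 0.6), (38, -0.9)]
```

Measured tilt is 29°, within the 27–35° window. I'll grip firmer and start along the exit path.

Emit:
play_rows([
  [[0,0,0],0,3],
  [[0.2,-1,0],0,3],
  [[0.3,-2,0],0,3],
  [[0.1,-2.7,0],0,3],
  [[-0.1,-3.4,0],0,3],
  [[-0.5,-3.9,0],0,3],
  [[-0.5,-3.9,0],0,3],
  [[-0.5,-3.9,0],0,3],
], squeeze=45)

```text
time: 7.03
ee_pos: [0.5467, 0.0857, 0.1329]
tcp_rot: [101.0, 90.0, -169.1]
wrist_force: [-0.5, 0.4, -2.4]
opening: 0.0352
```

```bash
python3 -c "
from h import *
tilt(0,'s9')"
```

```text
t 7.03 tcp [0.5467 0.0857 0.1329] F [-0.5  0.4 -2.4] open 0.0352 tilt 28.3 n 139 res mm 1.4 low wood z 0.093
```

View pics/s9.png

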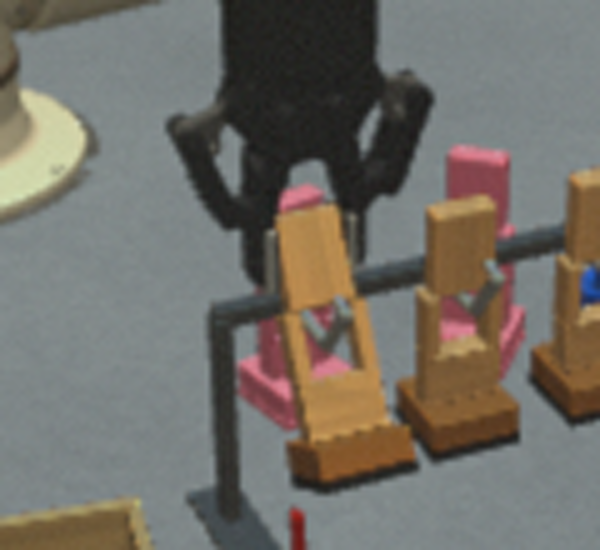

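Emit:
play_rows([
  [[-0.5,-0.3,0],0,3],
  [[-1.05,-0.6,0],0,3],
  [[-1.5,-0.95,0],0,3],
  [[-1.9,-1.5,0],0,3],
  [[-2.35,-1.85,0],0,3],
  [[-2.7,-2.4,0],0,3],
  [[-3.2,-3.7,0],0,3],
  [[-3.8,-4.9,0],0,3],
  [[-3.8,-4.9,0],0,3],
  [[-3.8,-4.9,0],0,3],
])

```text
time: 7.92
ee_pos: [0.5958, 0.0856, 0.1706]
tcp_rot: [95.7, 90.0, -174.4]
wrist_force: [-0.4, 1.1, -2.8]
opening: 0.0354
```

```bash
python3 -c "
from h import *
tilt(0,'s10')"
```

```text
t 7.92 tcp [0.5958 0.0856 0.1706] F [-0.4  1.1 -2.8] open 0.0354 tilt 27.7 n 152 res mm 1.5 low wood z 0.128
```

View pics/s10.png

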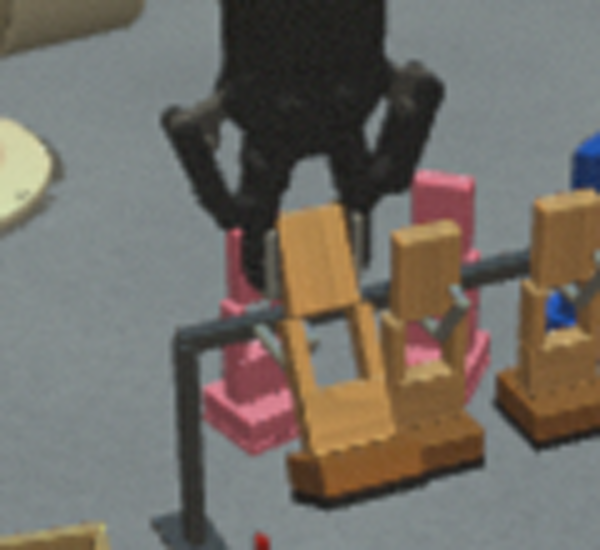

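Stamp1 is off its hook and held at about 28°. I'll carry it to the far tray slot.

```bash
cat >> h.py <<'E'
TC=np.array([.560,-.2192]);TY=-8.83
def tray(tx,ty):
    a=np.radians(TY);return TC+tx*np.array([np.cos(a),np.sin(a)])+ty*np.array([-np.sin(a),np.cos(a)])
E
python3 -c "
from h import *
print(tray(-.04,-.152)); go(*tray(-.04,-.152),.23,81.2)"
```

```text
[ 0.49714158 -0.36325839]
at [0.5953 0.0856 0.1704] yaw 89.9 -> shift [ -5.95   9.74 -44.9 ] turn 8.7
```

Emit:
play_rows([
  [[-3,0,0],0,3],
  [[-6,0,0],0,3],
  [[-6,2,-9],2,3],
  [[-6,4,-18],4,3],
  [[-6,6,-27],6,3],
  [[-6,8,-36],8,3],
  [[-6,9.7,-44.9],8.7,3],
  [[-6,9.7,-44.9],8.7,3],
  [[-6,9.7,-44.9],8.7,3],
  [[-6,9.7,-44.9],8.7,3],
  [[-6,9.7,-44.9],8.7,3],
  [[-6,9.7,-44.9],8.7,3],
])

```text
time: 8.97
ee_pos: [0.5052, -0.323, 0.2308]
tcp_rot: [73.9, 90.0, 155.1]
wrist_force: [1.7, -0.6, -1.9]
opening: 0.0353
```

```bash
python3 -c "
from h import *
tilt(TY,'s11'); go(*tray(-.04,-.152),.081,81.2)"
```

```text
t 8.97 tcp [ 0.5052 -0.323   0.2308] F [ 1.7 -0.6 -1.9] open 0.0353 tilt 27.7 n 202 res mm 1.5 low wood z 0.192
at [ 0.5033 -0.3295  0.2298] yaw 81.0 -> shift [14.89  0.06 -3.39] turn -0.2
```

Emit:
play_rows([
  [[0,0,-3.4],-0.2,3],
  [[0,0,-3.4],-0.2,3],
  [[4,0,-3.4],-0.2,3],
  [[8,0,-3.4],-0.2,3],
  [[10,0,-3.4],-0.2,3],
  [[10,0,-3.4],-0.2,3],
  [[10,0,-3.4],-0.2,3],
])

```text
time: 9.6
ee_pos: [0.5007, -0.3542, 0.1304]
tcp_rot: [63.1, 89.9, 144.5]
wrist_force: [-0.6, -0.4, -2.0]
opening: 0.0353
```

```bash
python3 -c "
from h import *
tilt(TY,'s11'); go(*tray(-.04,-.152),.081,81.2)"
```

```text
t 9.6 tcp [ 0.5007 -0.3542  0.1304] F [-0.6 -0.4 -2. ] open 0.0353 tilt 28.0 n 170 res mm 1.5 low wood z 0.043
at [ 0.5015 -0.3548  0.1322] yaw 81.4 -> shift [ 5.12  0.31 -0.9 ] turn 0.2
```

View pics/s11.png

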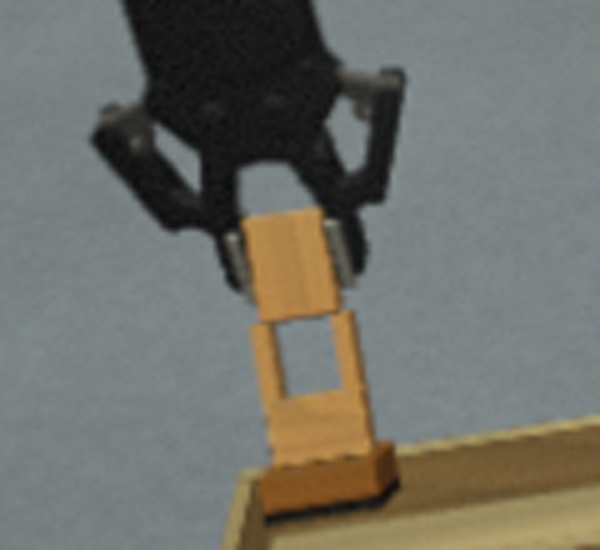

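Emit:
play_rows([
  [[1.5,0.3,-0.9],0.2,3],
  [[3,0.3,-0.9],0.2,3],
  [[4.6,0.3,-0.9],0.2,3],
  [[4.6,0.3,-0.9],0.2,3],
  [[4.6,0.3,-0.9],0.2,3],
])

```text
time: 10.07
ee_pos: [0.4963, -0.3644, 0.0883]
tcp_rot: [-168.8, 89.8, -87.7]
wrist_force: [-8.8, 1.1, 4.0]
opening: 0.0354
```

```bash
python3 -c "
from h import *
tilt(TY,'s12'); go(*tray(-.04,-.152),.081,81.2)
p,d,m,o=cam('top');cv2.imwrite('pics/t12.png',cv2.resize(p[170:290,290:480],(760,480)))"
```

```text
t 10.07 tcp [ 0.4963 -0.3644  0.0883] F [-8.8  1.1  4. ] open 0.0354 tilt 31.8 n 187 res mm 1.6 low wood z 0.005
at [ 0.4964 -0.3644  0.0884] yaw 81.2 -> shift [ 0.74 -0.06  0.12] turn -0.0
```

View pics/s12.png

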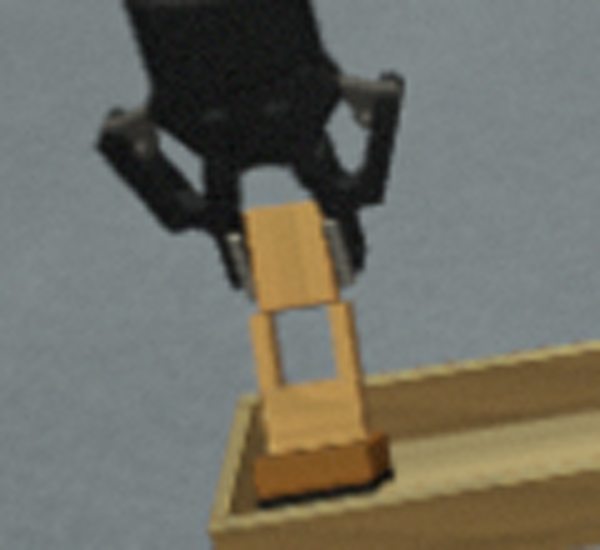

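View pics/t12.png

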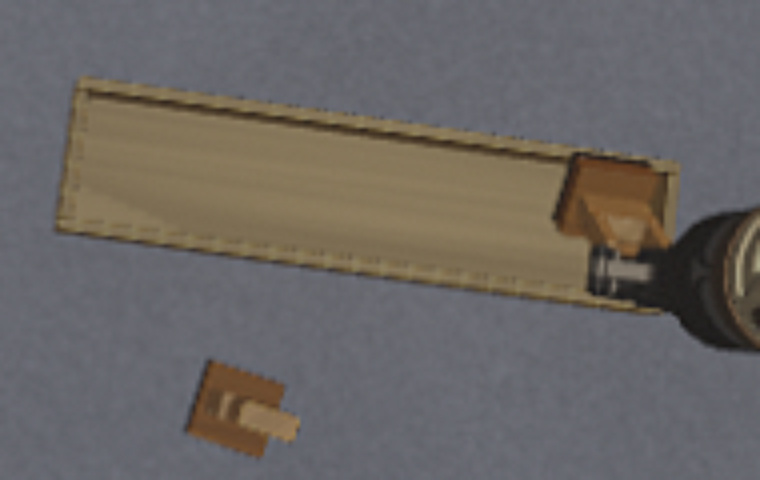

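The force (Fx −8.8) fits the base's far corner riding on the lip. I'll back off 17 mm in −x first, then lower.

Emit:
play_rows([
  [[-0.5,0,0],0,3],
  [[-0.5,0.9,0],0,3],
  [[-0.5,1.8,0],0,3],
  [[0,1.8,0],0,3],
  [[0.4,1.8,0],0,3],
  [[0.5,1.8,0],0,3],
  [[0.5,1.8,0],0,3],
])

```text
time: 10.75
ee_pos: [0.4791, -0.3605, 0.0789]
tcp_rot: [59.3, 89.9, 140.6]
wrist_force: [-0.2, 0.1, -1.3]
opening: 0.035
```

```bash
python3 -c "
from h import *
tilt(TY,'s13'); go(*tray(-.04,-.152),.081,81.2)"
```

```text
t 10.75 tcp [ 0.4791 -0.3605  0.0789] F [-0.2  0.1 -1.3] open 0.035 tilt 32.9 n 179 res mm 1.5 low wood z 0.005
at [ 0.4793 -0.3606  0.0792] yaw 81.2 -> shift [-0.18 -1.81  0.01] turn 0.0
```

View pics/s13.png

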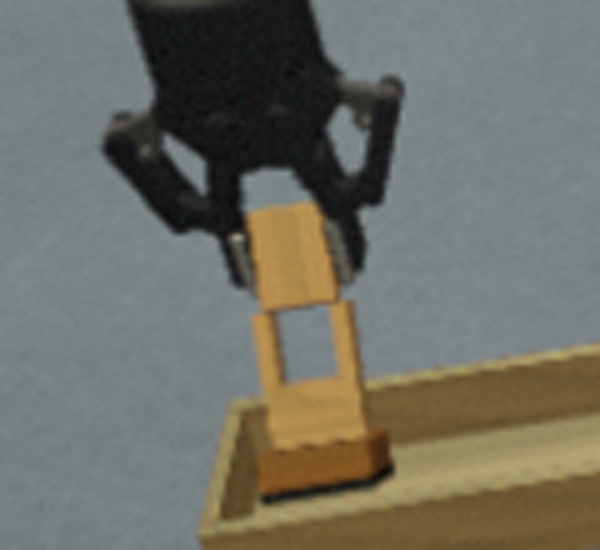

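Emit:
play_rows([
  [[0,-1,0],0,3],
  [[0,-2,0],0,3],
  [[-0.1,-2.8,0],0,3],
  [[-0.3,-3.6,0],0,3],
  [[-0.5,-4.4,0],0,3],
  [[-0.6,-5.2,0],0,3],
  [[-0.6,-5.8,0],0,3],
  [[-0.6,-5.8,0],0,3],
  [[-0.6,-5.8,0],0,3],
], squeeze=20)

```text
time: 11.55
ee_pos: [0.5372, -0.3697, 0.0854]
tcp_rot: [45.9, 90.0, 127.1]
wrist_force: [-0.3, -0.4, -2.8]
opening: 0.0355
```

```bash
python3 -c "
from h import *
tilt(TY,'s14'); go(*tray(.0,-.152),.081,81.2)"
```

```text
t 11.55 tcp [ 0.5372 -0.3697  0.0854] F [-0.3 -0.4 -2.8] open 0.0355 tilt 9.9 n 174 res mm 1.4 low wood z 0.004
at [ 0.5371 -0.3697  0.0855] yaw 81.2 -> shift [0.45 0.05 0.02] turn 0.0
```

View pics/s14.png

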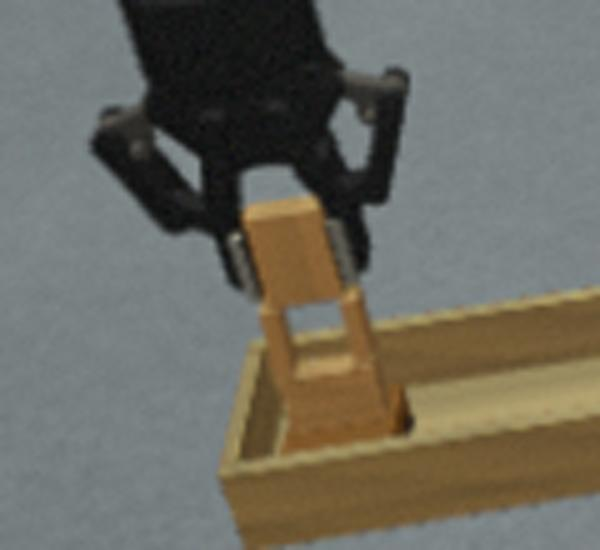

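Emit:
play_rows([
  [[0,-0.5,0],0,3],
  [[0,-0.9,0],0,3],
  [[0,-1.2,0],0,3],
  [[0,-1.2,0],0,3],
])

```text
time: 11.93
ee_pos: [0.5488, -0.3715, 0.0857]
tcp_rot: [95.4, 90.0, 176.6]
wrist_force: [-3.5, 0.5, 0.2]
opening: 0.0351
```

```bash
python3 -c "
from h import *
tilt(TY,'s14'); go(*tray(.0,-.152),.081,81.2)"
```

```text
t 11.93 tcp [ 0.5488 -0.3715  0.0857] F [-3.5  0.5  0.2] open 0.0351 tilt 3.6 n 158 res mm 1.4 low wood z 0.004
at [ 0.5487 -0.3715  0.0857] yaw 81.2 -> shift [0.47 1.23 0.03] turn 0.0
```

Emit:
play_rows([
  [[0,0.6,0],0,3],
  [[0.3,0.8,0],0,3],
  [[0.6,0.8,0],0,3],
  [[0.7,0.8,0],0,3],
  [[0.7,0.8,0],0,3],
  [[0.7,0.8,0],0,3.9],
  [[0.7,0.8,0],0,4.3],
  [[0.7,0.8,0],0,5],
  [[0.7,0.8,0],0,5],
  [[-1.5,0.8,0],0,5],
  [[-5,0.8,0],0,5],
  [[-8,0.8,0],0,5],
])

```text
time: 12.98
ee_pos: [0.5402, -0.37, 0.1668]
tcp_rot: [63.2, 89.9, 144.4]
wrist_force: [0.3, -0.5, 0.4]
opening: 0.05
```

```bash
python3 -c "
from h import *
p,d,m,o=cam('scene');print(o['ee_pos'],o['opening'],o['wrist_force'],o['time'])
cv2.imwrite('pics/s15.png',cv2.resize(p[180:310,60:280],(792,468)))
go(.550,.170,.23)"
```

```text
[ 0.54023662 -0.36995526  0.16684417] 0.0499980290439473 [ 0.28155391 -0.47255814  0.43834293] 12.9833
at [ 0.5417 -0.371   0.1741] yaw 81.2 -> shift [-5.82  7.41 53.57] turn -8.8
```

View pics/s15.png

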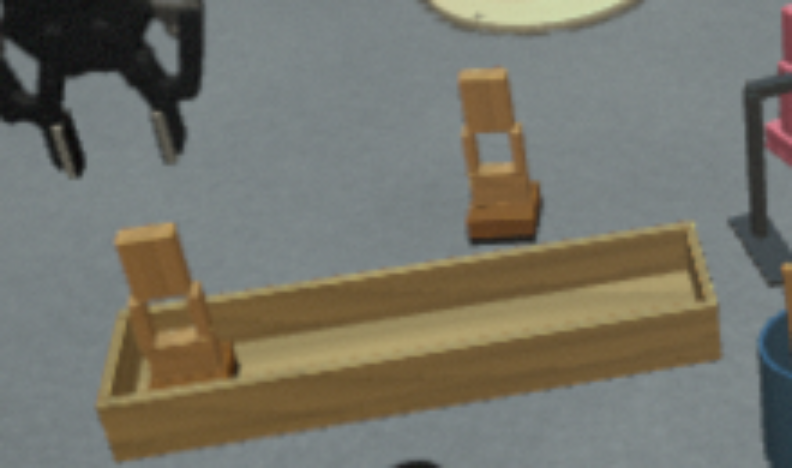

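Stamp1 stands upright in the tray's far slot. The same sequence follows for stamp2.

Emit:
play_rows([
  [[-5,0,0],0,5],
  [[-5.8,1,9],-1.5,5],
  [[-5.8,2.5,18],-3,5],
  [[-5.8,4,27],-4.5,5],
  [[-5.8,5.5,36],-6,5],
  [[-5.8,6.5,45],-7.5,5],
  [[-5.8,7.4,53.6],-8.8,5],
  [[-5.8,7.4,53.6],-8.8,5],
  [[-5.8,7.4,53.6],-8.8,5],
  [[-5.8,7.4,53.6],-8.8,5],
  [[-5.8,7.4,53.6],-8.8,5],
  [[-5.8,7.4,53.6],-8.8,5],
])

```text
time: 14.03
ee_pos: [0.5474, 0.0892, 0.2233]
tcp_rot: [-81.3, 89.9, 8.7]
wrist_force: [0.4, -0.1, 0.7]
opening: 0.0499
```

Emit:
play_rows([
  [[0,0,0],0,5],
])

```text
time: 14.12
ee_pos: [0.5474, 0.0934, 0.2229]
tcp_rot: [-10.3, 89.9, 80.0]
wrist_force: [0.4, -1.4, -0.3]
opening: 0.0498
```

```bash
python3 -c "
from h import *
go(.5515,.170,.23)"
```

```text
at [0.5474 0.0934 0.2229] yaw 90.3 -> shift [-0.7  -0.45  7.65] turn 0.3
```

Emit:
play_rows([
  [[0,-0.4,3.8],0.3,5],
  [[0,-0.4,7.6],0.3,5],
  [[0,-0.4,7.6],0.3,5],
  [[0,-0.4,7.6],0.3,5],
])

```text
time: 14.45
ee_pos: [0.5516, 0.1649, 0.2226]
tcp_rot: [112.6, 90.0, -157.5]
wrist_force: [-0.5, -0.5, -0.7]
opening: 0.05
```

Run:
```python
from h import *
p,d,m,o=cam("wrist");W=cloud(p,d,m,o);V=W.reshape(-1,3);V=V[np.isfinite(V).all(1)]
for y in(.170,.254):
    S=V[(abs(V[:,0]-.552)<.02)&(abs(V[:,1]-y)<.027)&(V[:,2]>.184)&(V[:,2]<.195)]
    print(y,len(S),((S.min(0)+S.max(0))/2).round(4),np.ptp(S,axis=0).round(3))
go(.5515,.1695,.1175)
```

```text
0.17 1078 [0.5495 0.1722 0.1872] [0.016 0.035 0.006]
0.254 1128 [0.5493 0.2552 0.1872] [0.016 0.036 0.006]
at [0.5516 0.1636 0.2228] yaw 89.8 -> shift [10.53  0.02  0.59] turn -0.2
```

Emit:
play_rows([
  [[0,0.1,0.65],0,5],
  [[0,0.1,0.65],0,5],
  [[3,0.1,0.65],0,5],
  [[6,0.1,0.65],0,5],
  [[9,0.1,0.65],0,5],
  [[10.5,0.1,0.65],0,5],
  [[10.5,0.1,0.65],0,5],
  [[10.5,0.1,0.65],0,3],
  [[10.5,0.1,0.65],0,3],
  [[10.5,0.1,0.65],0,3],
  [[10.5,0.1,0.65],0,3],
  [[10.5,0.1,0.65],0,3],
], squeeze=20)

```text
time: 15.5
ee_pos: [0.5513, 0.1698, 0.1189]
tcp_rot: [-77.7, 89.9, 12.0]
wrist_force: [0.5, -0.8, 1.0]
opening: 0.0361
```

```bash
python3 -c "
from h import *
tilt(0,'s16');go(.5505,.1705,.1175)"
```

```text
t 15.5 tcp [0.5513 0.1698 0.1189] F [ 0.5 -0.8  1. ] open 0.0361 tilt 2.6 n 108 res mm 1.3 low wood z 0.056
at [0.5513 0.1698 0.1189] yaw 89.7 -> shift [0.14 0.08 0.07] turn -0.3
```

View pics/s16.png

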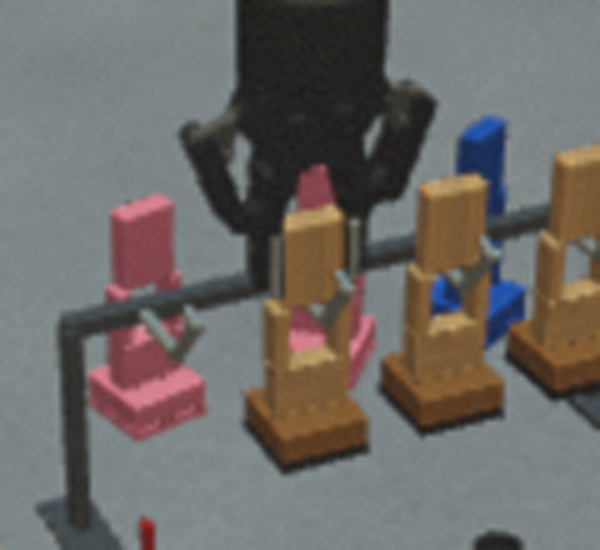

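Emit:
play_rows([
  [[-0.9,0,0],0,3],
  [[-0.9,0,0],0,3],
  [[-0.9,1,0],0,3],
  [[-0.9,1.5,0],0,3],
  [[-0.9,2,0],0,3],
  [[-0.9,2.5,0],0,3],
  [[-0.9,3,0],0,3],
  [[-0.9,3.5,0],0,3],
  [[-0.9,4,0],0,3],
  [[-0.9,4.4,0],0,3],
  [[-0.9,4.4,0],0,3],
  [[-0.9,4.4,0],0,3],
])

```text
time: 16.55
ee_pos: [0.5075, 0.1701, 0.1277]
tcp_rot: [-80.4, 89.9, 9.3]
wrist_force: [4.0, 0.1, 0.6]
opening: 0.0356
```

```bash
python3 -c "
from h import *
tilt(0,'s17')"
```

```text
t 16.55 tcp [0.5075 0.1701 0.1277] F [4.  0.1 0.6] open 0.0356 tilt 27.6 n 117 res mm 1.6 low wood z 0.084
```

View pics/s17.png

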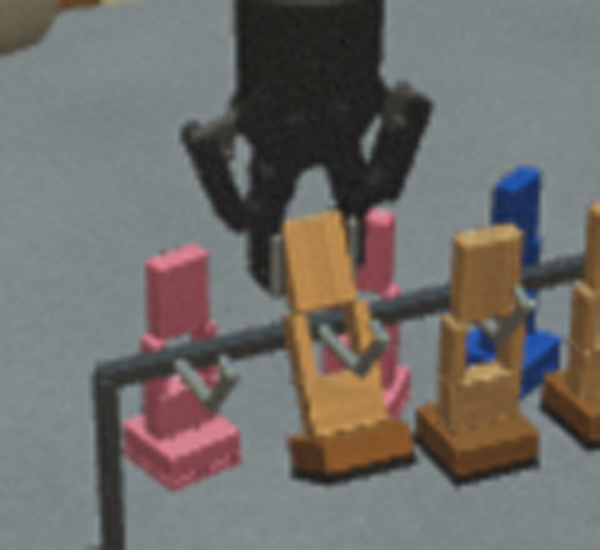

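Emit:
play_rows([
  [[0,0.3,0],0,3],
  [[0,0.5,0],0,3],
  [[0,0.5,0],0,3],
])

```text
time: 16.85
ee_pos: [0.5025, 0.17, 0.1273]
tcp_rot: [-82.8, 89.9, 6.9]
wrist_force: [5.8, 0.3, 0.1]
opening: 0.0354
```

```bash
python3 -c "
from h import *
tilt(0)"
```

```text
t 16.85 tcp [0.5025 0.17   0.1273] F [5.8 0.3 0.1] open 0.0354 tilt 31.9 n 114 res mm 1.5 low wood z 0.09
```

Emit:
play_rows([
  [[0,0,0],0,3],
  [[0,0,0],0,3],
  [[0.2,-1.5,0],0,3],
  [[0.25,-2.6,0],0,3],
  [[0.1,-3.3,0],0,3],
  [[-0.15,-4.0,0],0,3],
  [[-0.55,-4.5,0],0,3],
  [[-0.55,-4.5,0],0,3],
], squeeze=45)

```text
time: 17.57
ee_pos: [0.5475, 0.1698, 0.1331]
tcp_rot: [-65.0, 90.0, 24.7]
wrist_force: [-0.6, 0.1, -1.2]
opening: 0.0355
```

```bash
python3 -c "
from h import *
tilt(0,'s18')"
```

```text
t 17.57 tcp [0.5475 0.1698 0.1331] F [-0.6  0.1 -1.2] open 0.0355 tilt 31.0 n 128 res mm 1.4 low wood z 0.094
```

View pics/s18.png

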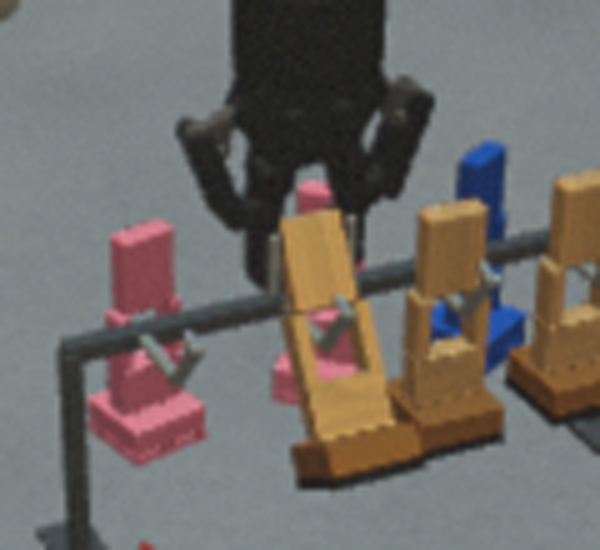

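Emit:
play_rows([
  [[-0.5,-0.3,0],0,3],
  [[-1.05,-0.6,0],0,3],
  [[-1.5,-0.95,0],0,3],
  [[-1.9,-1.4,0],0,3],
  [[-2.35,-1.8,0],0,3],
  [[-2.7,-2.4,0],0,3],
  [[-3.2,-3.7,0],0,3],
  [[-3.8,-4.9,0],0,3],
  [[-3.8,-4.9,0],0,3],
  [[-7,-4.9,0],0,3],
  [[-9.5,-4.9,0],0,3],
  [[-9.5,-4.9,0],0,3],
])

```text
time: 18.62
ee_pos: [0.5967, 0.1697, 0.2324]
tcp_rot: [-73.3, 89.7, 16.4]
wrist_force: [1.6, 0.2, -0.6]
opening: 0.0352
```

```bash
python3 -c "
from h import *
tilt(0,'s19');print(tray(-.06,-.076));go(*tray(-.06,-.076),.22,81.2)"
```

```text
t 18.62 tcp [0.5967 0.1697 0.2324] F [ 1.6  0.2 -0.6] open 0.0352 tilt 32.2 n 163 res mm 1.5 low wood z 0.191
[ 0.48904486 -0.28508906]
at [0.5966 0.1697 0.2301] yaw 89.7 -> shift [  0.91  10.52 -45.54] turn 8.5
```

View pics/s19.png

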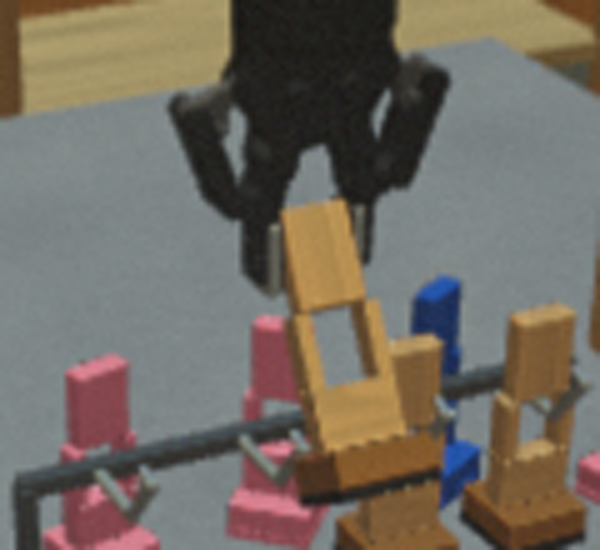

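Emit:
play_rows([
  [[-2,0,0],0,3],
  [[-2,1,-9],2,3],
  [[-2,3,-18],4,3],
  [[-1,5,-27],6,3],
  [[0,8,-36],8,3],
  [[0.9,10.5,-45.5],8.5,3],
  [[0.9,10.5,-45.5],8.5,3],
  [[0.9,10.5,-45.5],8.5,3],
  [[0.9,10.5,-45.5],8.5,3],
  [[0.9,10.5,-45.5],8.5,3],
  [[0.9,10.5,-45.5],8.5,3],
  [[0.9,10.5,-45.5],8.5,3],
])

```text
time: 19.67
ee_pos: [0.4896, -0.2768, 0.2179]
tcp_rot: [71.1, 89.9, 152.3]
wrist_force: [1.8, -0.5, -1.7]
opening: 0.0354
```

Emit:
play_rows([
  [[0,0,0],0,3],
])

```text
time: 19.75
ee_pos: [0.4882, -0.2809, 0.2167]
tcp_rot: [112.5, 89.8, -166.6]
wrist_force: [0.2, -1.1, -2.0]
opening: 0.0356
```

```bash
python3 -c "
from h import *
go(*tray(-.06,-.076),.22,81.2)"
```

```text
at [ 0.4882 -0.2809  0.2167] yaw 80.9 -> shift [-0.33 -0.15 -0.4 ] turn -0.3
```

Now down to TCP z≈0.080 (shift 13.7 cm), clear of both lips.

Emit:
play_rows([
  [[4,-0.1,-0.4],-0.3,3],
  [[8,-0.1,-0.4],-0.3,3],
  [[11,-0.1,-0.4],-0.3,3],
  [[12.5,-0.1,-0.4],-0.3,3],
  [[13.4,-0.1,-0.4],-0.3,3],
  [[13.4,-0.1,-0.4],-0.3,3],
  [[13.4,-0.1,-0.4],-0.3,3],
])

```text
time: 20.33
ee_pos: [0.4913, -0.2792, 0.0854]
tcp_rot: [93.9, 90.0, 175.4]
wrist_force: [-0.1, 0.3, -1.2]
opening: 0.0357
```

```bash
python3 -c "
from h import *
tilt(TY,'s20');go(*tray(.0,-.076),.08,81.2)"
```

```text
t 20.33 tcp [ 0.4913 -0.2792  0.0854] F [-0.1  0.3 -1.2] open 0.0357 tilt 30.7 n 161 res mm 1.4 low wood z 0.005
at [ 0.4919 -0.2794  0.0863] yaw 81.5 -> shift [ 0.64 -5.8  -0.64] turn 0.3
```

View pics/s20.png

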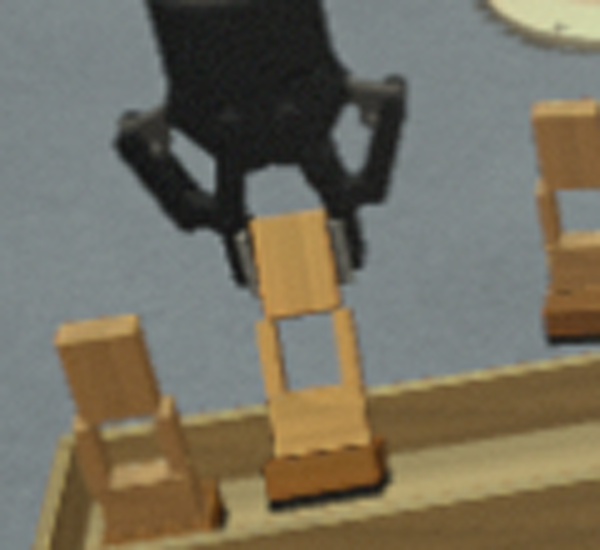

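Emit:
play_rows([
  [[0.6,0,-0.6],0.3,3],
  [[0.6,0,-0.6],0.3,3],
  [[0.6,-1.2,-0.6],0.3,3],
  [[0.6,-2.2,-0.6],0.3,3],
  [[0.5,-3.0,-0.6],0.3,3],
  [[0.3,-3.8,-0.6],0.3,3],
  [[0.1,-4.6,-0.6],0.3,3],
  [[0,-5.4,-0.6],0.3,3],
  [[0,-6.1,-0.6],0.3,3],
  [[0,-6.7,-0.6],0.3,3],
  [[0,-7,-0.6],0.3,3],
  [[0,-7,-0.6],0.3,3],
], squeeze=20)

```text
time: 21.38
ee_pos: [0.5599, -0.2958, 0.085]
tcp_rot: [116.0, 90.0, -162.8]
wrist_force: [-3.1, -0.4, -1.4]
opening: 0.0356
```

```bash
python3 -c "
from h import *
tilt(TY,'s21');go(*tray(.0,-.076),.0785,81.2)"
```

```text
t 21.38 tcp [ 0.5599 -0.2958  0.085 ] F [-3.1 -0.4 -1.4] open 0.0356 tilt 2.8 n 136 res mm 1.3 low wood z 0.005
at [ 0.5599 -0.2957  0.085 ] yaw 81.2 -> shift [ 0.65  1.16 -0.04] turn 0.0
```

View pics/s21.png

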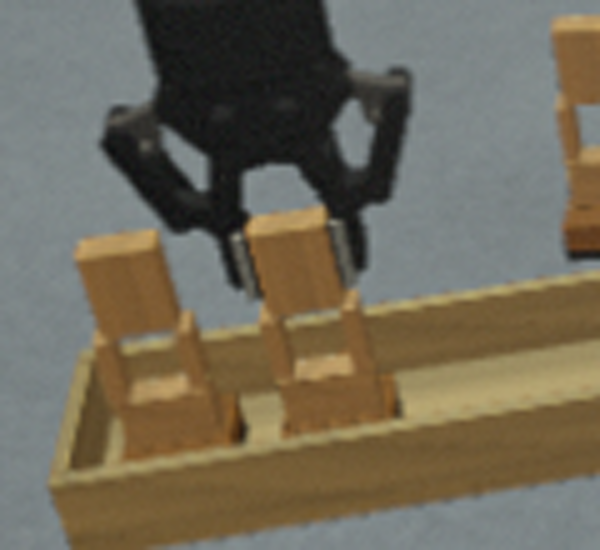

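Level. I'll back off the wall, lower, release and raise.

Emit:
play_rows([
  [[0,0.6,0],0,3],
  [[0.3,0.9,0],0,3],
  [[0.6,0.9,0],0,3],
  [[0.7,0.9,0],0,3],
  [[0.7,0.9,0],0,3],
  [[0.7,0.9,0],0,3.9],
  [[0.7,0.9,0],0,4.3],
  [[0.7,0.9,0],0,5],
  [[0.7,0.9,0],0,5],
  [[-1.5,0.9,0],0,5],
  [[-5,0.9,0],0,5],
  [[-8,0.9,0],0,5],
])

```text
time: 22.43
ee_pos: [0.5503, -0.2939, 0.1658]
tcp_rot: [65.5, 89.9, 146.7]
wrist_force: [0.9, -0.6, -0.0]
opening: 0.0497
```

```bash
python3 -c "
from h import *
p,d,m,o=cam('scene');print(o['ee_pos'],o['opening'],o['wrist_force'],o['time'])
cv2.imwrite('pics/s22.png',cv2.resize(p[180:310,60:280],(792,468)))
go(.5515,.2545,.23)"
```

```text
[ 0.55031956 -0.29388942  0.16575927] 0.04965909089132461 [ 0.92311931 -0.63832303 -0.04702315] 22.4333
at [ 0.552  -0.2948  0.1729] yaw 81.2 -> shift [-5.89  8.41 54.27] turn -8.8
```

View pics/s22.png

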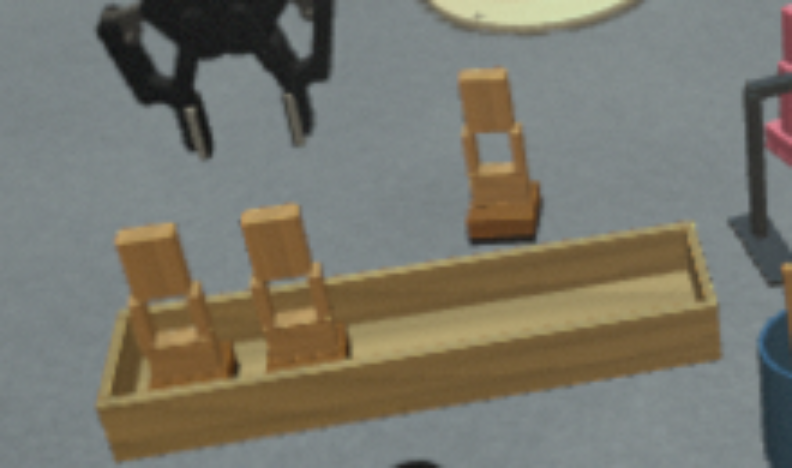

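Two stamps are standing in the tray. On to stamp3.

Emit:
play_rows([
  [[-5,0,0],0,5],
  [[-5.8,1,9],-1.5,5],
  [[-5.8,2.5,18],-3,5],
  [[-5.8,4,27],-4.5,5],
  [[-5.8,5.5,36],-6,5],
  [[-5.8,7,45],-7.5,5],
  [[-5.8,8.4,54.3],-8.8,5],
  [[-5.8,8.4,54.3],-8.8,5],
  [[-5.8,8.4,54.3],-8.8,5],
  [[-5.8,8.4,54.3],-8.8,5],
  [[-5.8,8.4,54.3],-8.8,5],
  [[-5.8,8.4,54.3],-8.8,5],
])

```text
time: 23.48
ee_pos: [0.5508, 0.1654, 0.2221]
tcp_rot: [-64.4, 90.0, 25.6]
wrist_force: [0.7, -0.4, -0.8]
opening: 0.05
```

Emit:
play_rows([
  [[0,0,4],0,5],
  [[0,0,8],0,5],
  [[0,0,8],0,5],
  [[0,0,8],0,5],
])

```text
time: 23.82
ee_pos: [0.5507, 0.2454, 0.2212]
tcp_rot: [110.5, 89.9, -159.3]
wrist_force: [0.0, -1.3, -0.4]
opening: 0.0499
```

```bash
cat >> h.py <<'E'
def grips(ys):
    p,d,m,o=cam("wrist");W=cloud(p,d,m,o);V=W.reshape(-1,3);V=V[np.isfinite(V).all(1)]
    for y in ys:
        S=V[(abs(V[:,0]-.552)<.02)&(abs(V[:,1]-y)<.027)&(V[:,2]>.184)&(V[:,2]<.195)]
        if len(S):print(y,len(S),((S.min(0)+S.max(0))/2).round(4),np.ptp(S,axis=0).round(3))
E
python3 -c "
from h import *
grips((.254,.338));go(.5515,.2545,.1175)"
```

```text
0.254 1100 [0.549  0.2561 0.1872] [0.016 0.035 0.006]
0.338 1148 [0.5475 0.3393 0.1871] [0.016 0.036 0.006]
at [0.551  0.244  0.2216] yaw 90.1 -> shift [10.41 -0.07  1.06] turn 0.1
```

Emit:
play_rows([
  [[0,0.1,1.1],0,5],
  [[0,0.1,1.1],0,5],
  [[3,0.1,1.1],0,5],
  [[6,0.1,1.1],0,5],
  [[9,0.1,1.1],0,5],
  [[10.4,0.1,1.1],0,5],
  [[10.4,0.1,1.1],0,5],
  [[10.4,0.1,1.1],0,3],
  [[10.4,0.1,1.1],0,3],
  [[10.4,0.1,1.1],0,3],
  [[10.4,0.1,1.1],0,3],
  [[10.4,0.1,1.1],0,3],
], squeeze=20)

```text
time: 24.87
ee_pos: [0.5507, 0.2544, 0.1192]
tcp_rot: [-67.5, 89.9, 22.5]
wrist_force: [0.8, -0.3, 2.0]
opening: 0.0356
```

```bash
python3 -c "
from h import *
tilt(0,'s23');go(.503,.2545,.127)"
```

```text
t 24.87 tcp [0.5507 0.2544 0.1192] F [ 0.8 -0.3  2. ] open 0.0356 tilt -1.1 n 92 res mm 1.5 low wood z 0.055
at [0.5507 0.2544 0.1192] yaw 90.0 -> shift [-0.79  4.77  0.01] turn 0.0
```

View pics/s23.png

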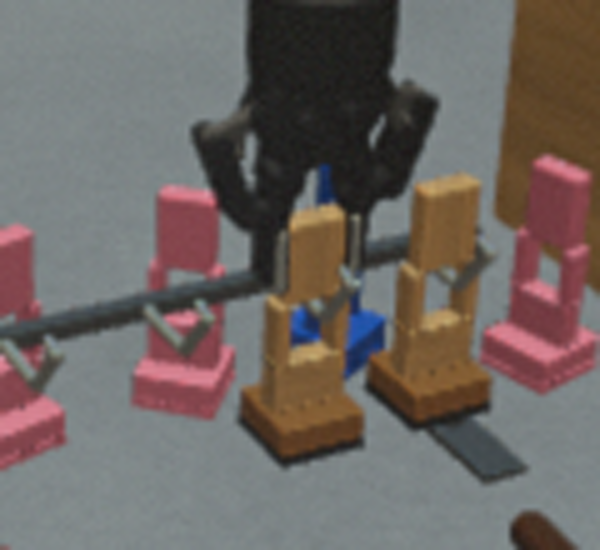

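Emit:
play_rows([
  [[-0.9,0,0],0,3],
  [[-0.9,0,0],0,3],
  [[-0.9,1,0],0,3],
  [[-0.9,1.6,0],0,3],
  [[-0.9,2.2,0],0,3],
  [[-0.9,2.8,0],0,3],
  [[-0.9,3.4,0],0,3],
  [[-0.9,3.9,0],0,3],
  [[-0.9,4.4,0],0,3],
  [[-0.9,4.8,0],0,3],
  [[-0.9,4.8,0],0,3],
  [[-0.9,4.8,0],0,3],
])

```text
time: 25.92
ee_pos: [0.5027, 0.2544, 0.1282]
tcp_rot: [-75.1, 89.9, 14.9]
wrist_force: [3.4, 0.8, 2.8]
opening: 0.0355
```

```bash
python3 -c "
from h import *
tilt(0,'s24')"
```

```text
t 25.92 tcp [0.5027 0.2544 0.1282] F [3.4 0.8 2.8] open 0.0355 tilt 31.4 n 120 res mm 1.5 low wood z 0.086
```

View pics/s24.png

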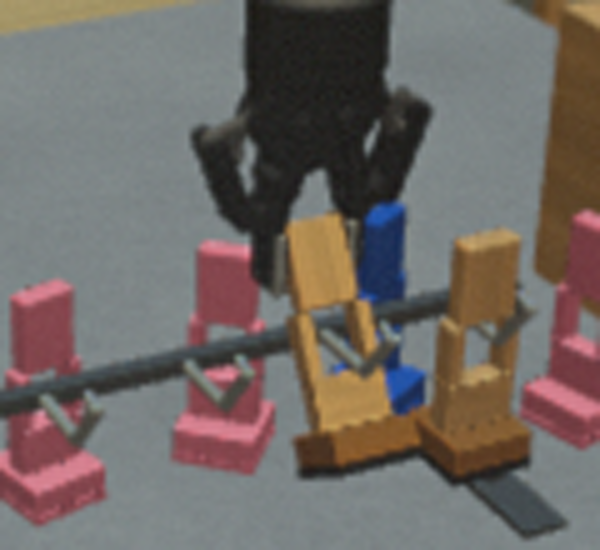

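Emit:
play_rows([
  [[0,0,0],0,3],
  [[0,0,0],0,3],
  [[0.25,-1.5,0],0,3],
  [[0.3,-2.6,0],0,3],
  [[0.15,-3.3,0],0,3],
  [[-0.1,-4.0,0],0,3],
  [[-0.5,-4.5,0],0,3],
  [[-0.5,-4.5,0],0,3],
], squeeze=45)

```text
time: 26.63
ee_pos: [0.5479, 0.2544, 0.1328]
tcp_rot: [-41.6, 90.0, 48.3]
wrist_force: [0.0, 0.5, -1.4]
opening: 0.0355
```

```bash
python3 -c "
from h import *
tilt(0)"
```

```text
t 26.63 tcp [0.5479 0.2544 0.1328] F [ 0.   0.5 -1.4] open 0.0355 tilt 31.9 n 126 res mm 1.5 low wood z 0.091
```

Emit:
play_rows([
  [[-0.5,-0.3,0],0,3],
  [[-1.05,-0.6,0],0,3],
  [[-1.5,-0.95,0],0,3],
  [[-1.9,-1.4,0],0,3],
  [[-2.35,-1.8,0],0,3],
  [[-2.7,-2.4,0],0,3],
  [[-3.2,-3.7,0],0,3],
  [[-3.8,-4.9,0],0,3],
  [[-3.8,-4.9,0],0,3],
  [[-7,-4.9,0],0,3],
  [[-11,-4.9,0],0,3],
  [[-11,-4.9,0],0,3],
])

```text
time: 27.68
ee_pos: [0.5974, 0.2548, 0.2502]
tcp_rot: [-66.8, 89.5, 23.1]
wrist_force: [0.8, 0.9, 0.3]
opening: 0.0356
```

```bash
python3 -c "
from h import *
tilt(0,'s25');print(tray(-.06,0));go(*tray(-.06,0),.22,81.2)"
```

```text
t 27.68 tcp [0.5974 0.2548 0.2502] F [0.8 0.9 0.3] open 0.0356 tilt 33.2 n 155 res mm 1.4 low wood z 0.206
[ 0.50071111 -0.2099898 ]
at [0.5974 0.2548 0.2471] yaw 90.0 -> shift [  2.51   9.69 -46.49] turn 8.8
```

View pics/s25.png

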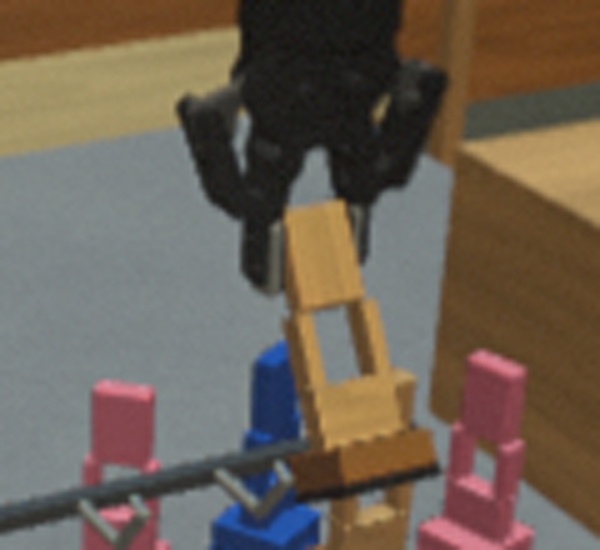

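Emit:
play_rows([
  [[0,0.5,-4],0,3],
  [[0,1.5,-13],2,3],
  [[0,3,-22],4,3],
  [[0.5,5,-30],6,3],
  [[1.5,8,-38],8,3],
  [[2.5,9.7,-46.5],8.8,3],
  [[2.5,9.7,-46.5],8.8,3],
  [[2.5,9.7,-46.5],8.8,3],
  [[2.5,9.7,-46.5],8.8,3],
  [[2.5,9.7,-46.5],8.8,3],
  [[2.5,9.7,-46.5],8.8,3],
  [[2.5,9.7,-46.5],8.8,3],
])

```text
time: 28.73
ee_pos: [0.4973, -0.2142, 0.2158]
tcp_rot: [114.0, 89.9, -165.0]
wrist_force: [-0.3, 1.1, -1.7]
opening: 0.0356
```

Emit:
play_rows([
  [[0,0,0],0,3],
  [[0,0,0],0,3],
])

```text
time: 28.9
ee_pos: [0.4984, -0.2115, 0.2162]
tcp_rot: [71.1, 89.9, 152.2]
wrist_force: [0.4, 0.4, -1.4]
opening: 0.0355
```

```bash
python3 -c "
from h import *
go(*tray(-.06,0),.081,81.2)"
```

```text
at [ 0.4984 -0.2115  0.2162] yaw 81.1 -> shift [13.52 -0.22  0.18] turn -0.1
```

Emit:
play_rows([
  [[4,-0.2,0.2],0,3],
  [[8,-0.2,0.2],0,3],
  [[11,-0.2,0.2],0,3],
  [[12.5,-0.2,0.2],0,3],
  [[13.3,-0.2,0.2],0,3],
  [[13.3,-0.2,0.2],0,3],
  [[13.3,-0.2,0.2],0,3],
  [[13.3,-0.2,0.2],0,3],
])

```text
time: 29.57
ee_pos: [0.5025, -0.2089, 0.086]
tcp_rot: [-101.3, 89.9, -20.0]
wrist_force: [0.5, -0.1, -1.9]
opening: 0.035
```

```bash
python3 -c "
from h import *
tilt(TY,'s26');go(*tray(.012,0),.0845,81.2)"
```

```text
t 29.57 tcp [ 0.5025 -0.2089  0.086 ] F [ 0.5 -0.1 -1.9] open 0.035 tilt 30.2 n 156 res mm 1.6 low wood z 0.004
at [ 0.5025 -0.2091  0.086 ] yaw 81.2 -> shift [ 0.17 -7.03 -0.12] turn 0.0
```

View pics/s26.png

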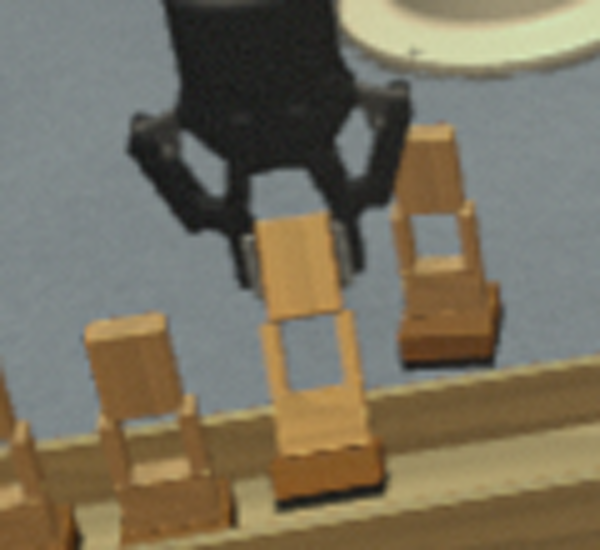

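Emit:
play_rows([
  [[0.6,0,0],0,3],
  [[0.6,0,0],0,3],
  [[0.6,-1.2,0],0,3],
  [[0.6,-2.2,0],0,3],
  [[0.5,-3.0,0],0,3],
  [[0.3,-3.8,0],0,3],
  [[0.1,-4.6,0],0,3],
  [[0.1,-5.4,0],0,3],
  [[0.1,-6.1,0],0,3],
  [[0.1,-6.7,0],0,3],
  [[0.1,-7,0],0,3],
  [[0.1,-7,0],0,3],
], squeeze=20)

```text
time: 30.62
ee_pos: [0.5708, -0.2198, 0.083]
tcp_rot: [89.0, 90.0, 170.2]
wrist_force: [-3.0, 0.7, -1.0]
opening: 0.0354
```

```bash
python3 -c "
from h import *
tilt(TY,'s27');go(*tray(.0,0),.0785,81.2)"
```

```text
t 30.62 tcp [ 0.5708 -0.2198  0.083 ] F [-3.   0.7 -1. ] open 0.0354 tilt 2.4 n 142 res mm 1.2 low wood z 0.004
at [ 0.5707 -0.2198  0.083 ] yaw 81.2 -> shift [ 0.45  1.07 -0.11] turn 0.0
```

View pics/s27.png

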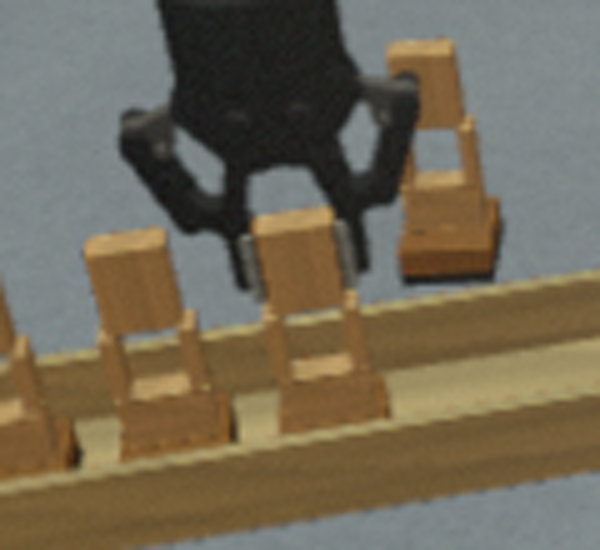

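Emit:
play_rows([
  [[0,0.6,0],0,3],
  [[0.2,0.9,0],0,3],
  [[0.4,0.9,0],0,3],
  [[0.5,0.9,0],0,3],
  [[0.5,0.9,0],0,3],
  [[0.5,0.9,0],0,3.9],
  [[0.5,0.9,0],0,4.3],
  [[0.5,0.9,0],0,5],
  [[0.5,0.9,0],0,5],
  [[-1.5,0.9,0],0,5],
  [[-5,0.9,0],0,5],
  [[-8,0.9,0],0,5],
])

```text
time: 31.67
ee_pos: [0.5612, -0.2181, 0.1638]
tcp_rot: [76.6, 89.9, 157.8]
wrist_force: [0.1, 0.2, 0.4]
opening: 0.05
```

```bash
python3 -c "
from h import *
p,d,m,o=cam('scene');print(o['ee_pos'],o['opening'],o['wrist_force'],o['time'])
cv2.imwrite('pics/s28.png',cv2.resize(p[180:310,60:280],(792,468)))
go(.551,.338,.225)"
```

```text
[ 0.56122452 -0.21813889  0.16381184] 0.04998593201615434 [0.07771899 0.19877509 0.43741377] 31.6667
at [ 0.5631 -0.2189  0.1709] yaw 81.2 -> shift [-5.56  9.67 54.84] turn -8.8
```

View pics/s28.png

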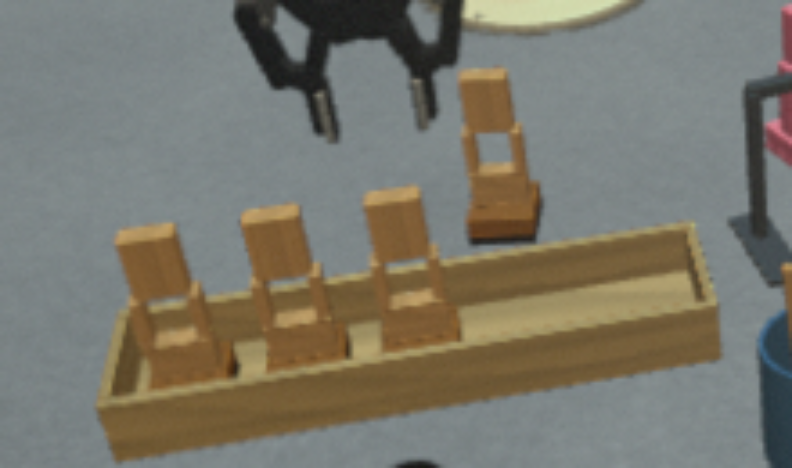

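Three are in. Now stamp4.

Emit:
play_rows([
  [[-5,0,0],0,5],
  [[-5.6,1,9],-1.5,5],
  [[-5.6,2.5,18],-3,5],
  [[-5.6,4.5,27],-4.5,5],
  [[-5.6,6.5,36],-6,5],
  [[-5.6,8,45],-7.5,5],
  [[-5.6,9.7,54.8],-8.8,5],
  [[-5.6,9.7,54.8],-8.8,5],
  [[-5.6,9.7,54.8],-8.8,5],
  [[-5.6,9.7,54.8],-8.8,5],
  [[-5.6,9.7,54.8],-8.8,5],
  [[-5.6,9.7,54.8],-8.8,5],
])

```text
time: 32.72
ee_pos: [0.5521, 0.2412, 0.2183]
tcp_rot: [-71.8, 90.0, 18.2]
wrist_force: [0.7, -0.0, 0.3]
opening: 0.0499
```

Emit:
play_rows([
  [[0,0,4],0,5],
  [[0,0,8],0,5],
  [[0,0,8],0,5],
  [[0,0,8],0,5],
])

```text
time: 33.05
ee_pos: [0.552, 0.3212, 0.2171]
tcp_rot: [118.9, 89.9, -150.9]
wrist_force: [0.2, 0.3, 0.5]
opening: 0.0497
```

```bash
python3 -c "
from h import *
grips((.338,));go(.5505,.338,.1175)"
```

```text
0.338 1164 [0.5474 0.34   0.1873] [0.016 0.036 0.006]
at [0.5523 0.3198 0.2176] yaw 90.1 -> shift [10.01  0.17  1.83] turn 0.1
```

Emit:
play_rows([
  [[0,0.3,1.85],0,5],
  [[0,0.3,1.85],0,5],
  [[3,0.3,1.85],0,5],
  [[6,0.3,1.85],0,5],
  [[9,0.3,1.85],0,5],
  [[10,0.3,1.85],0,5],
  [[10,0.3,1.85],0,5],
  [[10,0.3,1.85],0,3],
  [[10,0.3,1.85],0,3],
  [[10,0.3,1.85],0,3],
  [[10,0.3,1.85],0,3],
  [[10,0.3,1.85],0,3],
], squeeze=20)

```text
time: 34.1
ee_pos: [0.5504, 0.3379, 0.1203]
tcp_rot: [-66.5, 89.8, 23.5]
wrist_force: [0.4, -1.4, 7.7]
opening: 0.0358
```

```bash
python3 -c "
from h import *
tilt(0,'s29');go(.502,.338,.127)"
```

```text
t 34.1 tcp [0.5504 0.3379 0.1203] F [ 0.4 -1.4  7.7] open 0.0358 tilt -0.0 n 88 res mm 1.4 low wood z 0.056
at [0.5504 0.3379 0.1203] yaw 90.0 -> shift [-0.68  4.84  0.01] turn 0.0
```

View pics/s29.png

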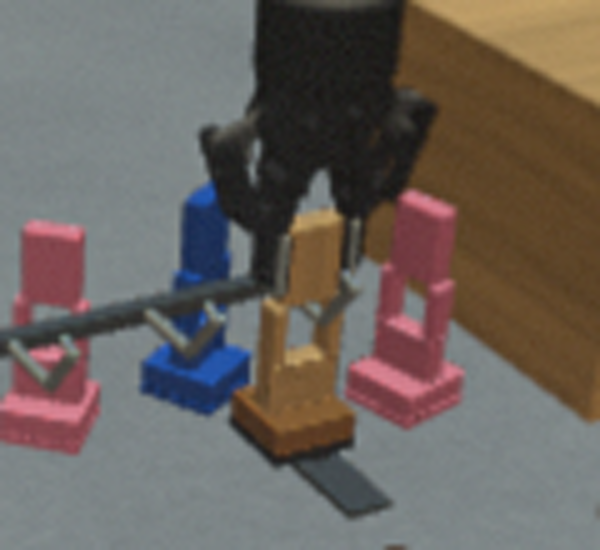

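Emit:
play_rows([
  [[-0.9,0,0],0,3],
  [[-0.9,0,0],0,3],
  [[-0.9,1,0],0,3],
  [[-0.9,1.6,0],0,3],
  [[-0.9,2.2,0],0,3],
  [[-0.9,2.8,0],0,3],
  [[-0.9,3.4,0],0,3],
  [[-0.9,3.9,0],0,3],
  [[-0.9,4.4,0],0,3],
  [[-0.9,4.8,0],0,3],
  [[-0.9,4.8,0],0,3],
  [[-0.9,4.8,0],0,3],
])

```text
time: 35.15
ee_pos: [0.502, 0.3378, 0.1282]
tcp_rot: [-74.4, 89.9, 15.6]
wrist_force: [3.1, -0.0, 2.3]
opening: 0.0358
```

```bash
python3 -c "
from h import *
tilt(0,'s30')"
```

```text
t 35.15 tcp [0.502  0.3378 0.1282] F [ 3.1 -0.   2.3] open 0.0358 tilt 32.4 n 109 res mm 1.5 low wood z 0.085
```

View pics/s30.png

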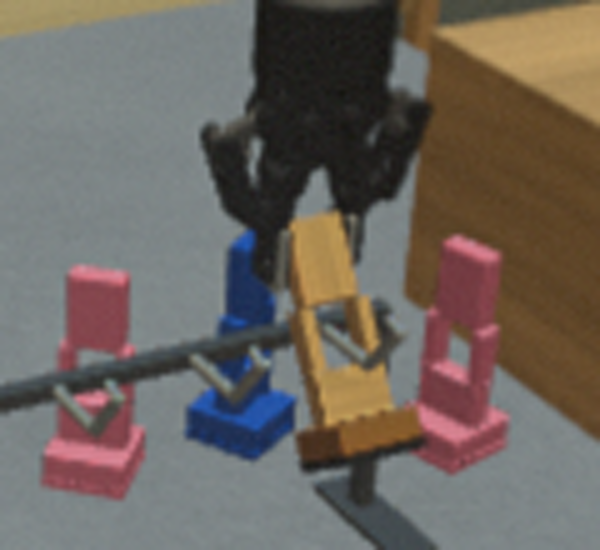

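Emit:
play_rows([
  [[0,0,0],0,3],
  [[0,0,0],0,3],
  [[0.25,-1.5,0],0,3],
  [[0.3,-2.6,0],0,3],
  [[0.15,-3.3,0],0,3],
  [[-0.1,-4.0,0],0,3],
  [[-0.5,-4.5,0],0,3],
  [[-0.5,-4.5,0],0,3],
], squeeze=45)

```text
time: 35.87
ee_pos: [0.5473, 0.3377, 0.133]
tcp_rot: [-39.8, 90.0, 50.2]
wrist_force: [-0.1, 0.8, -1.4]
opening: 0.0353
```

```bash
python3 -c "
from h import *
tilt(0,'s31')"
```

```text
t 35.87 tcp [0.5473 0.3377 0.133 ] F [-0.1  0.8 -1.4] open 0.0353 tilt 32.9 n 114 res mm 1.6 low wood z 0.087
```

View pics/s31.png

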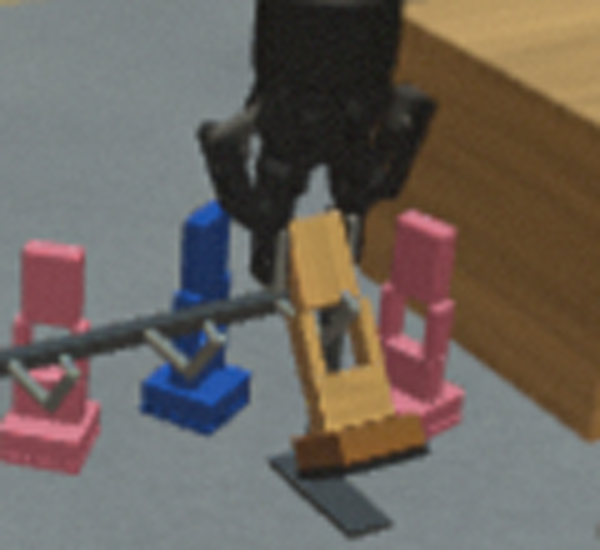

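Emit:
play_rows([
  [[-0.5,-0.3,0],0,3],
  [[-1.05,-0.6,0],0,3],
  [[-1.5,-0.95,0],0,3],
  [[-1.9,-1.4,0],0,3],
  [[-2.35,-1.8,0],0,3],
  [[-2.7,-2.4,0],0,3],
  [[-3.2,-3.7,0],0,3],
  [[-3.8,-4.9,0],0,3],
  [[-3.8,-4.9,0],0,3],
  [[-5.5,-4.9,0],0,3],
  [[-7.5,-4.9,0],0,3],
  [[-9.5,-4.9,0],0,3],
])

```text
time: 36.92
ee_pos: [0.5951, 0.3375, 0.2276]
tcp_rot: [116.7, 89.9, -153.3]
wrist_force: [0.6, 0.1, -1.2]
opening: 0.0356
```

```bash
python3 -c "
from h import *
tilt(0,'s32');go(*tray(-.06,.076),.22,81.2)"
```

```text
t 36.92 tcp [0.5951 0.3375 0.2276] F [ 0.6  0.1 -1.2] open 0.0356 tilt 33.6 n 136 res mm 1.5 low wood z 0.183
at [0.5957 0.3378 0.2325] yaw 90.0 -> shift [  1.11   8.34 -47.27] turn 8.8
```

View pics/s32.png

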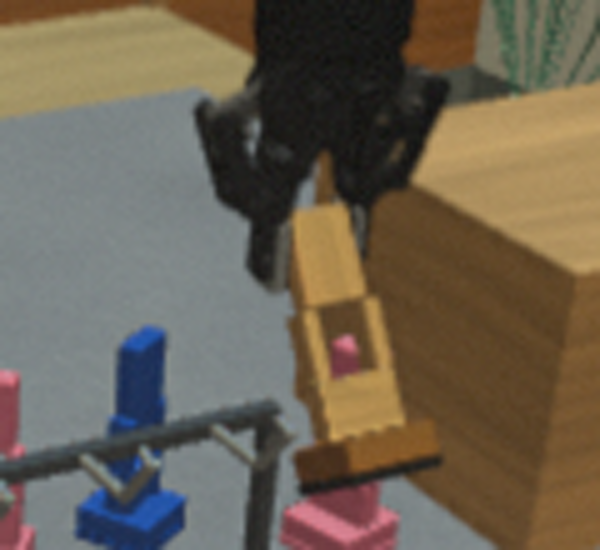

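Emit:
play_rows([
  [[-1.5,0,-4],0,3],
  [[-1.5,0.5,-13],2,3],
  [[-1.5,2,-22],4,3],
  [[-1,4,-30],6,3],
  [[0,6.5,-38],8,3],
  [[1.1,8.3,-47.2],8.8,3],
  [[1.1,8.3,-47.2],8.8,3],
  [[1.1,8.3,-47.2],8.8,3],
  [[1.1,8.3,-47.2],8.8,3],
  [[1.1,8.3,-47.2],8.8,3],
  [[1.1,8.3,-47.2],8.8,3],
  [[1.1,8.3,-47.2],8.8,3],
])

```text
time: 37.97
ee_pos: [0.5111, -0.1374, 0.216]
tcp_rot: [-173.6, 90.0, -92.5]
wrist_force: [0.4, 0.1, -1.8]
opening: 0.0358
```

Emit:
play_rows([
  [[0,0,0],0,3],
  [[0,0,0],0,3],
])

```text
time: 38.13
ee_pos: [0.512, -0.1355, 0.2161]
tcp_rot: [37.2, 90.0, 118.3]
wrist_force: [0.4, 1.2, -2.0]
opening: 0.0353
```

```bash
python3 -c "
from h import *
go(*tray(-.06,.076),.082,81.2)
p,d,m,o=cam('top');cv2.imwrite('pics/t33.png',cv2.resize(p[170:290,290:480],(760,480)))"
```

```text
at [ 0.512  -0.1355  0.2161] yaw 81.0 -> shift [13.41 -0.03  0.07] turn -0.2
```

View pics/t33.png

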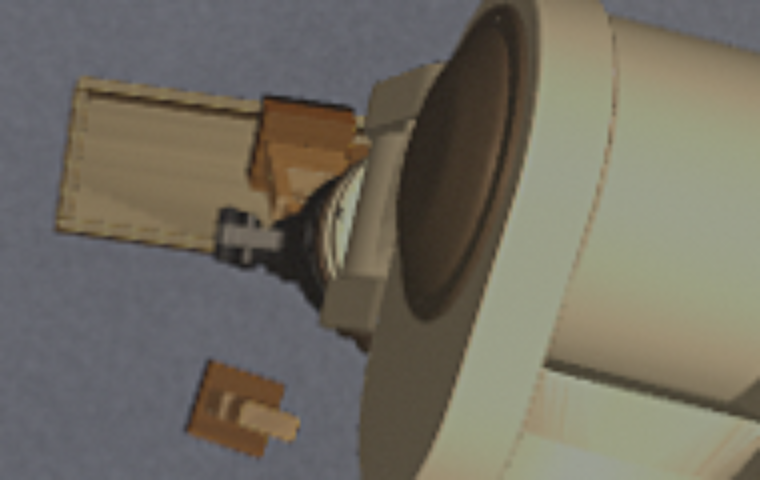

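Emit:
play_rows([
  [[4,0,0.1],-0.2,3],
  [[8,0,0.1],-0.2,3],
  [[11,0,0.1],-0.2,3],
  [[12.5,0,0.1],-0.2,3],
  [[13.2,0,0.1],-0.2,3],
  [[13.2,0,0.1],-0.2,3],
  [[13.2,0,0.1],-0.2,3],
  [[13.2,0,0.1],-0.2,3],
])

```text
time: 38.85
ee_pos: [0.5138, -0.1331, 0.0862]
tcp_rot: [-95.6, 89.9, -14.1]
wrist_force: [-0.2, 0.6, -1.3]
opening: 0.0353
```

```bash
python3 -c "
from h import *
tilt(TY,'s34');go(*tray(.012,.076),.0845,81.2)"
```

```text
t 38.85 tcp [ 0.5138 -0.1331  0.0862] F [-0.2  0.6 -1.3] open 0.0353 tilt 34.2 n 142 res mm 1.5 low wood z 0.004
at [ 0.5138 -0.1333  0.0862] yaw 81.4 -> shift [ 0.19 -7.08 -0.22] turn 0.2
```

View pics/s34.png

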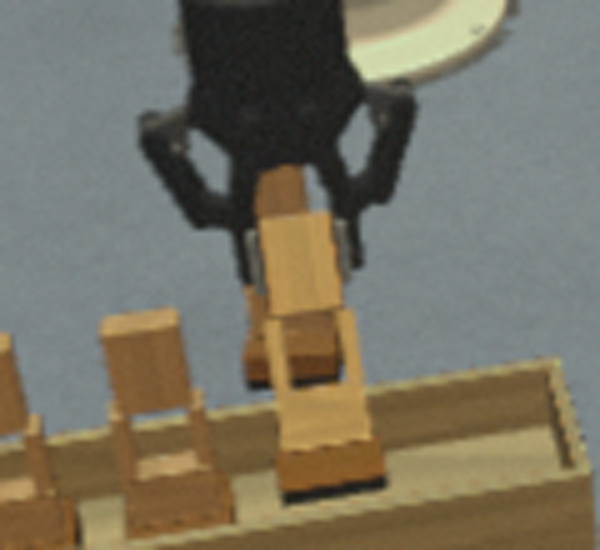

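Emit:
play_rows([
  [[0.9,0,-0.2],0.2,3],
  [[0.9,0,-0.2],0.2,3],
  [[0.9,-1.2,-0.2],0.2,3],
  [[0.8,-2.2,-0.2],0.2,3],
  [[0.6,-3.0,-0.2],0.2,3],
  [[0.3,-3.8,-0.2],0.2,3],
  [[0.1,-4.6,-0.2],0.2,3],
  [[0.1,-5.4,-0.2],0.2,3],
  [[0.1,-6.1,-0.2],0.2,3],
  [[0.1,-6.7,-0.2],0.2,3],
  [[0.1,-7,-0.2],0.2,3],
  [[0.1,-7,-0.2],0.2,3],
], squeeze=20)

```text
time: 39.9
ee_pos: [0.5817, -0.1459, 0.083]
tcp_rot: [93.5, 90.0, 174.7]
wrist_force: [-1.9, 0.3, -1.6]
opening: 0.0354
```

```bash
python3 -c "
from h import *
tilt(TY,'s35');go(*tray(.0,.076),.0785,81.2)"
```

```text
t 39.9 tcp [ 0.5817 -0.1459  0.083 ] F [-1.9  0.3 -1.6] open 0.0354 tilt 4.3 n 136 res mm 1.3 low wood z 0.004
at [ 0.5816 -0.1459  0.083 ] yaw 81.2 -> shift [0.45 1.01 0.03] turn -0.0
```

View pics/s35.png

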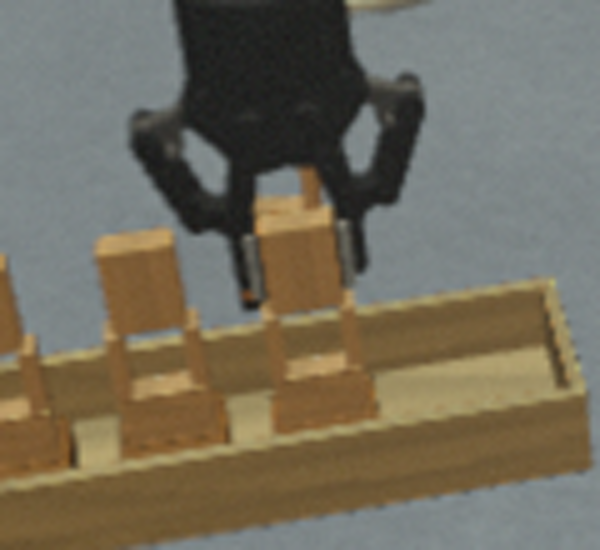

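Emit:
play_rows([
  [[0,0.6,0],0,3],
  [[0.2,0.9,0],0,3],
  [[0.4,0.9,0],0,3],
  [[0.5,0.9,0],0,3],
  [[0.5,0.9,0],0,3],
  [[0.5,0.9,0],0,3.9],
  [[0.5,0.9,0],0,4.3],
  [[0.5,0.9,0],0,5],
  [[0.5,0.9,0],0,5],
  [[-1.5,0.9,0],0,5],
  [[-5,0.9,0],0,5],
  [[-8,0.9,0],0,5],
])

```text
time: 40.95
ee_pos: [0.5722, -0.1443, 0.164]
tcp_rot: [83.8, 89.9, 165.1]
wrist_force: [0.1, -0.4, 0.8]
opening: 0.0499
```

Emit:
play_rows([
  [[-3,0,4],0,5],
  [[-6,0,8],0,5],
  [[-8,0,12],0,5],
  [[-8,0,16],0,5],
  [[-8,0,16],0,5],
])

```text
time: 41.37
ee_pos: [0.5981, 0.0177, 0.2452]
tcp_rot: [-59.3, 89.8, 22.1]
wrist_force: [1.7, -0.9, 0.2]
opening: 0.0502
```

Run:
```python
from h import *
p,d,m,o=cam('scene');print(o['ee_pos'],o['wrist_force'],o['time'])
cv2.imwrite('pics/s36.png',cv2.resize(p[180:310,60:280],(792,468)))
p,d,m,o=cam('top');cv2.imwrite('pics/t36.png',cv2.resize(p[170:300,290:480],(760,520)))
W=cloud(p,d,m,o);V=W.reshape(-1,3);V=V[np.isfinite(V).all(1)]
S=V[(abs(V[:,0]-.422)<.09)&(abs(V[:,1]+.128)<.09)&(V[:,2]>.13)&(V[:,2]<.15)]
S=S[S[:,0]<.49]
print(len(S),S.mean(0),cv2.minAreaRect((S[:,:2]*1000).astype(np.float32)))
```

```text
[0.5980785  0.01771697 0.24523806] [ 1.65649836 -0.88894191  0.15572422] 41.3667
3 [ 0.42042677 -0.14608069  0.13990285] ((420.4008483886719, -146.06301879882812), (5.060080528259277, 0.1265297532081604), 7.970300674438477)
```

View pics/s36.png

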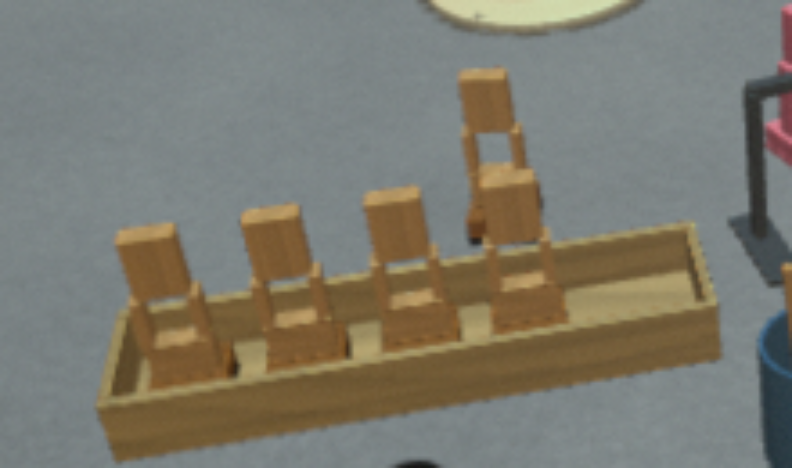

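View pics/t36.png

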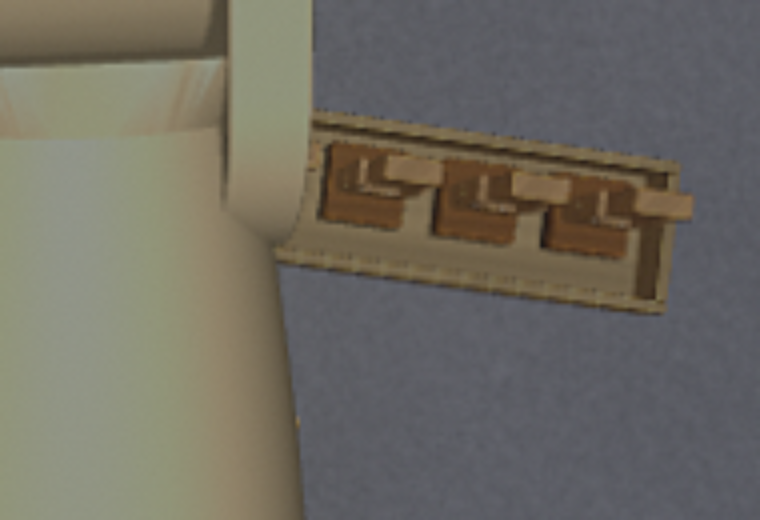

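All four rail stamps stand in the tray, and stamp5 looks unmoved. I'll hover near it and measure again with the wrist camera.

```bash
python3 -c "
from h import *
go(.4220,-.1285,.18,70.7)"
```

```text
at [0.5978 0.0166 0.2437] yaw 81.4 -> shift [  6.35  15.22 -16.97] turn 10.7
```

Emit:
play_rows([
  [[0,3,-3],3,5],
  [[0,6,-6],6,5],
  [[1,9,-9],9,5],
  [[3,12,-13],10.7,5],
  [[4,15.2,-17],10.7,5],
  [[4,15.2,-17],10.7,5],
  [[4,15.2,-17],10.7,5],
  [[4,15.2,-17],10.7,5],
  [[4,15.2,-17],10.7,5],
])

```text
time: 42.22
ee_pos: [0.4212, -0.1314, 0.2035]
tcp_rot: [-73.0, 90.0, -2.6]
wrist_force: [0.2, 0.2, -0.1]
opening: 0.0502
```

```bash
cat > s5.py <<'E'
from h import *
import sys
p,d,m,o=cam('wrist');cv2.imwrite(f'pics/{sys.argv[1]}.png',p);W=cloud(p,d,m,o);V=W.reshape(-1,3);C=cv2.cvtColor(p,cv2.COLOR_BGR2HSV).reshape(-1,3)
g=np.isfinite(V).all(1)&(C[:,0]>5)&(C[:,0]<25)&(C[:,1]>70);V=V[g]
S=V[(abs(V[:,0]-.422)<.06)&(abs(V[:,1]+.128)<.06)&(V[:,2]>.132)&(V[:,2]<.146)]
print(len(S),S.mean(0).round(4),cv2.minAreaRect((S[:,:2]*1000).astype(np.float32)))
go(.4220,-.1285,.0685,70.7)
E
python3 s5.py w37
```

```text
922 [ 0.4165 -0.1289  0.1389] ((417.42205810546875, -129.44667053222656), (34.92924499511719, 16.46167755126953), 69.44115447998047)
at [ 0.4215 -0.1311  0.2034] yaw 70.5 -> shift [13.49  0.04  0.26] turn -0.2
```

View pics/w37.png

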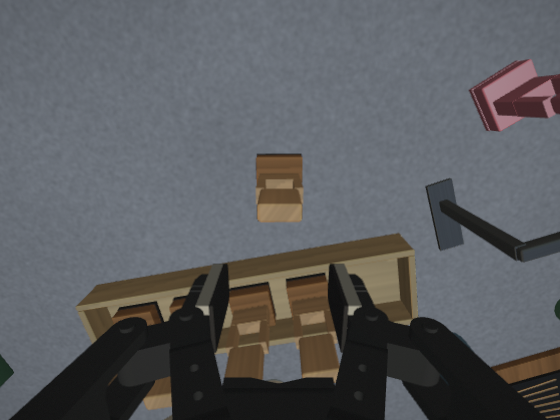

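Emit:
play_rows([
  [[0,0.2,0.15],-0.2,5],
  [[4,0.2,0.15],-0.2,5],
  [[8,0.2,0.15],-0.2,5],
  [[11,0.2,0.15],-0.2,5],
  [[13.4,0.2,0.15],-0.2,5],
  [[13.4,0.2,0.15],-0.2,5],
  [[13.4,0.2,0.15],-0.2,5],
])

```text
time: 42.85
ee_pos: [0.4194, -0.1282, 0.0691]
tcp_rot: [91.3, 89.9, 162.1]
wrist_force: [0.6, -0.0, 0.3]
opening: 0.0502
```

Run:
```python
from h import *
go(.420,-.129,.0685,70.7)
p,d,m,o=cam('scene');print(o['wrist_force']);cv2.imwrite('pics/s38.png',cv2.resize(p[160:270,140:260],(600,550)))
p,d,m,o=cam('wrist');cv2.imwrite('pics/w38.png',p)
```

```text
at [ 0.4194 -0.1282  0.0691] yaw 70.8 -> shift [ 0.06 -0.09 -0.05] turn 0.1
[ 0.63499111 -0.00646743  0.27187662]
```

View pics/s38.png

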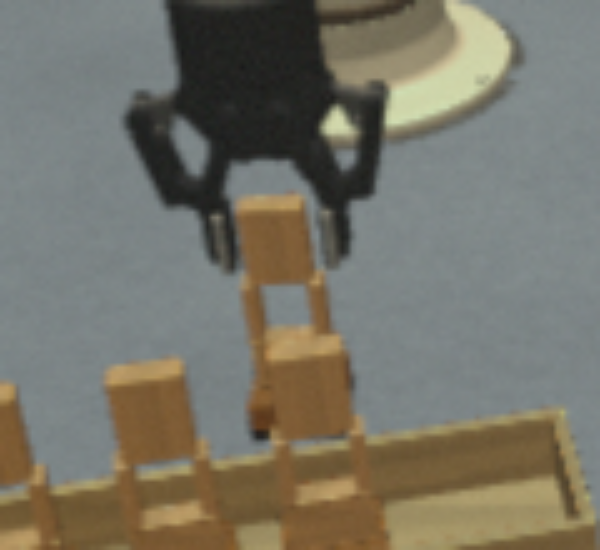

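View pics/w38.png

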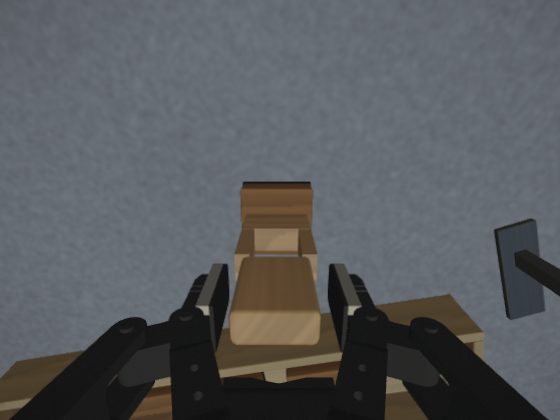

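Emit:
play_rows([
  [[0,0,0],0,3],
  [[0,0,0],0,3],
  [[0,0,0],0,3],
  [[0,0,0],0,3],
  [[0,0,0],0,3],
  [[0,0,0],0,3],
  [[-3,0,0],0,3],
  [[-7,0,0],0,3],
  [[-10,0,0],0,3],
  [[-10,0,0],0,3],
], squeeze=45)

```text
time: 43.78
ee_pos: [0.4219, -0.1296, 0.1763]
tcp_rot: [-87.1, 89.5, -16.4]
wrist_force: [0.6, -0.2, -1.8]
opening: 0.0358
```

Run:
```python
from h import *
tilt(TY-10.5,'s39');print(tray(.0,.150));go(*tray(.0,.150),.165,81.2)
```

```text
t 43.78 tcp [ 0.4219 -0.1296  0.1763] F [ 0.6 -0.2 -1.8] open 0.0358 tilt 4.0 n 115 res mm 1.5 low wood z 0.112
[ 0.58302549 -0.07097778]
at [ 0.4213 -0.1295  0.1733] yaw 70.7 -> shift [  0.92 -13.32  10.87] turn -10.5
```

View pics/s39.png

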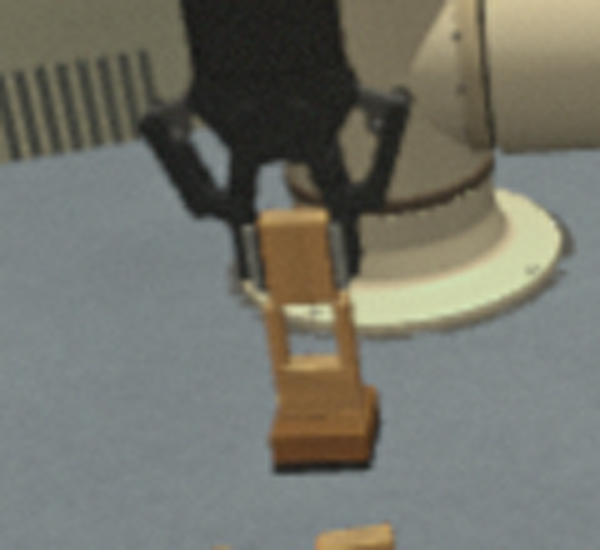

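Emit:
play_rows([
  [[-1,0,4],-4,3],
  [[-1,-1,8],-8,3],
  [[-1,-4,10.9],-10.5,3],
  [[-1,-8,10.9],-10.5,3],
  [[-1,-11,10.9],-10.5,3],
  [[0,-13.3,10.9],-10.5,3],
  [[0,-13.3,10.9],-10.5,3],
  [[0,-13.3,10.9],-10.5,3],
  [[0,-13.3,10.9],-10.5,3],
])

```text
time: 44.58
ee_pos: [0.5806, -0.0699, 0.1687]
tcp_rot: [87.8, 89.9, 169.0]
wrist_force: [0.1, -0.1, -1.8]
opening: 0.0353
```

Run:
```python
from h import *
tilt(TY,'s40');go(*tray(.0,.150),.082,81.2)
```

```text
t 44.58 tcp [ 0.5806 -0.0699  0.1687] F [ 0.1 -0.1 -1.8] open 0.0353 tilt 0.6 n 145 res mm 1.2 low wood z 0.101
at [ 0.5805 -0.0699  0.1694] yaw 81.2 -> shift [ 8.74 -0.27 -0.07] turn 0.0
```

View pics/s40.png

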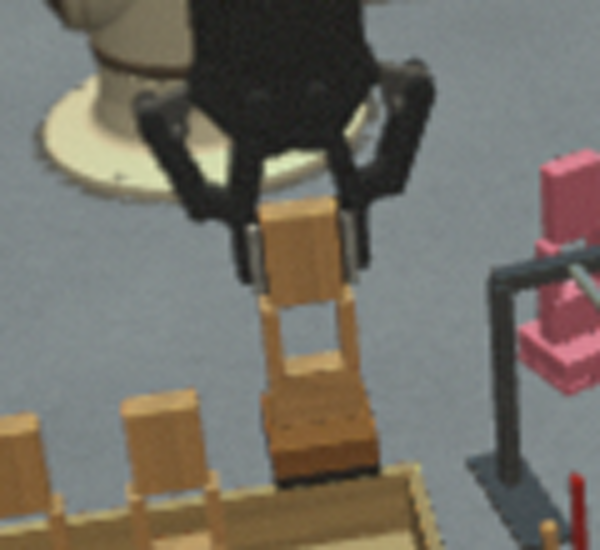

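Emit:
play_rows([
  [[3,-0.2,0],0,3],
  [[6,-0.2,0],0,3],
  [[8,-0.2,0],0,3],
  [[8.6,-0.2,0],0,3],
  [[8.6,-0.2,0],0,3],
  [[8.6,-0.2,0],0,3],
])

```text
time: 45.13
ee_pos: [0.5831, -0.0703, 0.0848]
tcp_rot: [-85.7, 89.9, -4.5]
wrist_force: [1.1, -0.8, -1.2]
opening: 0.0358
```

Run:
```python
from h import *
tilt(TY,'s41');go(*tray(.0,.150),.079,81.2)
```

```text
t 45.13 tcp [ 0.5831 -0.0703  0.0848] F [ 1.1 -0.8 -1.2] open 0.0358 tilt 1.9 n 124 res mm 1.3 low wood z 0.004
at [ 0.5833 -0.0703  0.085 ] yaw 81.2 -> shift [ 0.6   0.02 -0.07] turn 0.0
```

View pics/s41.png

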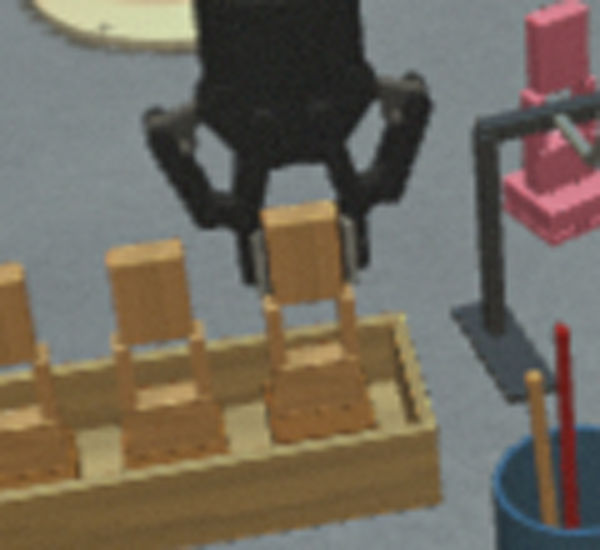

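Emit:
play_rows([
  [[0.3,0,0],0,3],
  [[0.6,0,0],0,3],
  [[0.6,0,0],0,3],
  [[0.6,0,0],0,3.9],
  [[0.6,0,0],0,4.3],
  [[0.6,0,0],0,5],
  [[0.6,0,0],0,5],
  [[-1.5,0,0],0,5],
  [[-5,0,0],0,5],
  [[-9,0,0],0,5],
  [[-13,0,0],0,5],
  [[-13,0,0],0,5],
])

```text
time: 46.18
ee_pos: [0.5851, -0.0706, 0.2217]
tcp_rot: [-87.9, 89.4, -6.7]
wrist_force: [2.2, -0.3, 1.5]
opening: 0.0498
```

Emit:
play_rows([
  [[0,4,4],0,5],
  [[0,8,8],0,5],
  [[0,12,12],0,5],
  [[0,16,16],0,5],
  [[0,16,20],0,5],
  [[0,16,24],0,5],
  [[0,16,28],0,5],
  [[0,16,28],0,5],
  [[0,16,28],0,5],
  [[0,16,28],0,5],
])

```text
time: 47.02
ee_pos: [0.4673, 0.2328, 0.2126]
tcp_rot: [125.5, 89.9, -153.1]
wrist_force: [0.1, -1.1, -0.3]
opening: 0.0498
```

Run:
```python
from h import *
p,d,m,o=cam('scene');print(o['ee_pos'],o['wrist_force'],o['time'])
cv2.imwrite('pics/s42.png',p)
p,d,m,o=cam('top');cv2.imwrite('pics/t42.png',p)
W=cloud(p,d,m,o);V=W.reshape(-1,3);V=V[np.isfinite(V).all(1)]
a=np.radians(TY);r=V[:,:2]-TC;tx=r@[np.cos(a),np.sin(a)];ty=r@[-np.sin(a),np.cos(a)]
for y in(-.152,-.076,0,.076,.152):
    k=(abs(ty-y)<.03)&(abs(tx)<.04)&(V[:,2]>.143)&(V[:,2]<.157)
    b=(abs(ty-y)<.034)&(abs(tx)<.043)&(V[:,2]>.028)&(V[:,2]<.040)
    print(y,"top",k.sum(),tx[k].mean().round(4),ty[k].mean().round(4),V[k,2].mean().round(4),"base",b.sum(),tx[b].min().round(3),tx[b].max().round(3),ty[b].min().round(3),ty[b].max().round(3),V[b,2].mean().round(4))
```

```text
[0.46728983 0.23280691 0.21263115] [ 0.06516758 -1.13589119 -0.26478166] 47.0167
-0.152 top 103 0.0086 -0.1494 0.1506 base 195 -0.015 0.043 -0.185 -0.126 0.035
-0.076 top 103 0.0078 -0.0728 0.1505 base 218 -0.018 0.035 -0.1 -0.048 0.035
0 top 106 0.0081 0.0022 0.1507 base 220 -0.018 0.035 -0.024 0.029 0.0352
0.076 top 107 0.0082 0.0784 0.1509 base 209 -0.017 0.035 0.052 0.104 0.0357
0.152 top 97 0.0009 0.1519 0.1508 base 198 -0.025 0.028 0.124 0.177 0.0352
```

View pics/s42.png

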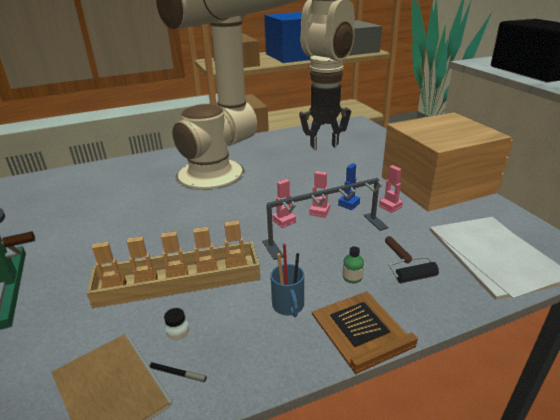

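View pics/t42.png

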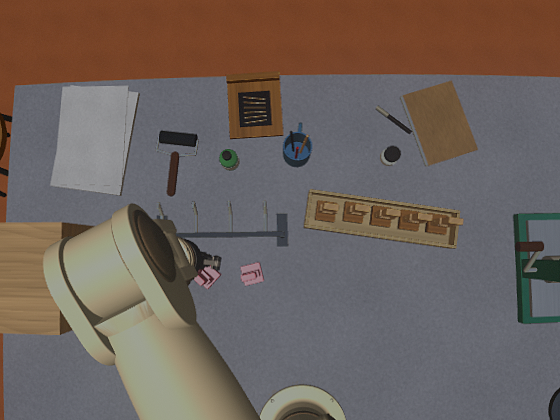

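All five tops read z≈0.150 (10 + 140 mm) and all base tops ≈0.035, so every stamp is upright on the floor and inside the lip. The hooks are empty, the bystanders and look-alikes are unmoved, and the gripper is clear. Handing in.

```bash
python3 -c "
from h import *
print(bot.job_done())"
```

```text
the job is handed in; nothing more can be done
None
```

All five stamps are standing upright on the tray floor, and the job was handed in at about 47 s of the 210 s allowed. All four hooks had been occupied, and I did the stamp on the table last.

- **Method:** The tool can only turn about its own vertical axis. I pinched each hanging stamp's grip, raised it about 9 mm and pulled it back against the rail bar until it tilted about 30° between the pads. I then slid it out along the slant over the barb. In the tray I levelled it against the far inner wall before releasing it. Stamp5 was lifted straight over the lip.
- **Last checks:** In the top camera's depth picture, all five stamp tops are at z ≈ 0.151 m and the base tops at ≈ 0.035 m, as expected for upright on the 10 mm floor. All bases are inside the lip, and the gripper is empty and clear of everything. By eye, the ink jar, mug, bottle and the blue and pink look-alikes are where they were.
- **Disagreements:** With a stamp gripped, the pad tips measured about 33 mm behind the reported TCP, so I corrected grasp heights from the depth views. The tilt estimate had a bias of up to about 3°.
- **Contact:** The first stamp briefly touched the tray at about 9 N, probably the lip, while being lowered. I backed it off and the later stamps went in clean.

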